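# Pack away the paint jars and snap the boxes shut

## Robot

A 7-joint arm with a two-finger parallel gripper is mounted at the origin on the work surface. World frame = base frame: x ahead of the robot, y to its left, z up, the work surface at z = 0. Lengths are in mm, angles in rad, forces in N, time in s.
With the tool pointing down it reaches from about 400 to 875 mm from the base axis. Payload 4.4 kg.
Tool frame: the origin (TCP) lies midway between the tips of the shut fingers; the grasp point (between the pads) lies 19 mm behind it; z points along the fingers, y is the line along which they close (so a half turn about z gives the same grasp; the last joint's range is limited). The gripper opens to 85 mm and grips with 20 to 120 N. Pads are 22 mm wide; open, the fingers measure 114 mm over their backs; the gripper's body (76 mm by 85 mm) begins 54 mm behind the grasp point. The pads swing forward as they close: fully open they stand 13 mm farther back than shut.
Start: joints at [1.24, 0.628, 0.038, 1.517, -0.027, 0.996, -0.02], TCP at [170.143, -627.351, 231.313] pointing down, gripper open.
Joint ranges: [-3.06, 3.06], [-0.37, 2.12], [-1.25, 1.32], [0.18, 2.47], [-1.1, 4.24], [0.23, 1.98], [-2.94, 2.94]. Speed limits (rad/s): [2.57, 2.57, 3.14, 3.14, 3.14, 3.14, 3.14].

## Interface

Orientations are given as [roll, pitch, yaw] about the fixed x, y, z axes, in that order (R = Rz(yaw) Ry(pitch) Rx(roll)).
In Python, from cell import monitor, cams, ctrl gives the robot as it stands.
- The arm moves only by the tool drive_tool, never from a script. Its argument "motion" is a list of rows, each an object with "fingers": the opening, from 0 (shut) to 1 (fully open); "linear": the shift along the tool's x, y, z in m, a list of three; "twist": the turn about the tool's z in rad. In form: [{"fingers": fingers, "linear": [x, y, z], "twist": twist}, ...]. A call has 1 to 5 rows; each row shifts and turns the commanded pose from where the row before left it, along the tool's axes as they then stand; what a row does not reach is not made up. A row lasts 1/12 s, in which the tool goes at most 41.7 mm and 7.16 degrees, less where a joint would pass 70% of its speed; a pose out of reach is approached as far as the arm can. A call with a gripper value outside its range is refused whole. The fingers move at their own pace and stop on an object; the grip force is fixed at half the most. Time passes only in rows, so rows that do not move let the fingers close. It gives the time, the measured TCP pose, the force, the opening and the grip force at its end, in the units of the state.
- monitor.read_state(): the state, without advancing time (a new reading comes with each control period).
- cams.get_image(name): name is "side" or "top" or "wrist"; returns a dict with "color" (480x640x3 uint8, blue, green, red), "K" (3x3 intrinsics, pixels), "R" (3x3) and "t" (3): a world point X has camera coordinates R X + t. Camera axes: x right, y down, z forward; pixel columns grow to the right and rows downward; lengths in mm; the calibration is good to about 2 mm. A picture is of the moment at which its call begins. There is no depth.
- ctrl.finish_job(): hands the job in; it is judged then, once.
The state is a dict: "clock": time; "qpos": joint angles; "qd": joint speeds; "tau": joint torques, N m; "eef_pos": TCP position; "tool_rot": TCP orientation; "force": force on the tool from outside, world axes, zero at the start; "torque": the same for the moment, N m; "width": finger opening in mm; "gripper_force": force on a finger pad.
Only numpy, scipy, OpenCV 4.12 (cv2) and the standard library are available. Lean on these libraries where they do the work, as an engineer would, in place of code of your own. Each camera call takes 0.05 s, during which the arm holds its last target. There are 200 camera calls.

## Task

Painting is over: stand every paint jar on the desk upright in a cell of its own box, the warm colours (red, orange, yellow) in the coral box and the cool ones (blue, green, violet) in the blue box, then put each box's own lid on and press it down until it snaps fully home. Shut both boxes, even one that has got no jars, and leave them standing on the desk; do not knock over or push away the cup, ink, dish, tape, eraser or sharpener.

Things in the scene. Friction and masses are not known exactly. Their poses are not given: they have to be found in the camera images.
- tub_warm: Open base of the warm-colours jar box, coral-orange with white upper walls, loose, 0.6 kg; 188 (x) x 80 (y) mm, origin under its centre. Floor at 8 mm, rim at 36 mm, outer ledge at 20 mm on which a shut lid's edge rests. Three cells in a row at x = -55, 0, +55 mm, each 52 x 52 mm. A sprung catch sticks out amid each long upper wall. The lid fits either way round.
- lid_warm: Domed clip-down lid of the warm-colours box, coral-orange, loose, right way up, 0.14 kg; 182 (x) x 74 (y) mm; origin at the centre of its lower edge, z up; top at 57 mm, inner ceiling 53 mm. Set on the base, it stops on the catches with its edge about 10 mm above the ledge; about 15 N straight down snaps it home, lid origin 20 mm above the base's. 2 to 4 mm side play.
- lid_warm_handle (a point): Centre of the top face of the white bar handle in the middle of the warm lid, 83 mm above the lid's origin. The bar is 80 mm long along the lid's x, 18 mm wide along y and rises 26 mm from the lid's top.
- tub_cool: Open base of the cool-colours jar box, blue with white upper walls, loose, 0.6 kg; 188 (x) x 80 (y) mm, origin under its centre. Floor at 8 mm, rim at 36 mm, outer ledge at 20 mm on which a shut lid's edge rests. Three cells in a row at x = -55, 0, +55 mm, each 52 x 52 mm. A sprung catch sticks out amid each long upper wall. The lid fits either way round.
- lid_cool: Domed clip-down lid of the cool-colours box, blue, loose, right way up, 0.14 kg; 182 (x) x 74 (y) mm; origin at the centre of its lower edge, z up; top at 57 mm, inner ceiling 53 mm. Set on the base, it stops on the catches with its edge about 10 mm above the ledge; about 15 N straight down snaps it home, lid origin 20 mm above the base's. 2 to 4 mm side play.
- lid_cool_handle (a point): Centre of the top face of the white bar handle in the middle of the cool lid, 83 mm above the lid's origin. The bar is 80 mm long along the lid's x, 18 mm wide along y and rises 26 mm from the lid's top.
- jar_red: Closed red paint jar (warm colour), standing; cylinder 38 mm in diameter, 62 mm tall, the top 16 mm a screw cap 36 mm in diameter, about 90 g; origin at the centre of its underside, z up. May be absent.
- jar_orange: Closed orange paint jar (warm colour), standing; cylinder 38 mm in diameter, 62 mm tall, the top 16 mm a screw cap 36 mm in diameter, about 90 g; origin at the centre of its underside, z up. May be absent.
- jar_yellow: Closed yellow paint jar (warm colour), standing; cylinder 38 mm in diameter, 62 mm tall, the top 16 mm a screw cap 36 mm in diameter, about 90 g; origin at the centre of its underside, z up. May be absent.
- jar_blue: Closed blue paint jar (cool colour), standing; cylinder 38 mm in diameter, 62 mm tall, the top 16 mm a screw cap 36 mm in diameter, about 90 g; origin at the centre of its underside, z up. May be absent.
- jar_green: Closed green paint jar (cool colour), standing; cylinder 38 mm in diameter, 62 mm tall, the top 16 mm a screw cap 36 mm in diameter, about 90 g; origin at the centre of its underside, z up. May be absent.
- jar_violet: Closed violet paint jar (cool colour), standing; cylinder 38 mm in diameter, 62 mm tall, the top 16 mm a screw cap 36 mm in diameter, about 90 g; origin at the centre of its underside, z up. May be absent.
- water_cup: Bystander: glass water cup, 72 mm wide at the mouth, 85 mm tall, origin under its centre.
- ink_bottle: Bystander: green glass ink jar with a black cap, 52 mm in diameter, 75 mm tall, origin under its centre.
- rinse_dish: Bystander: white ceramic dish, 100 mm wide, 30 mm tall, origin under its centre.
- tape_roll: Bystander: roll of buff masking tape lying flat, 70 mm in diameter, 22 mm high, origin under its centre.
- eraser: Bystander: white eraser among the jars, 55 x 22 mm, 12 mm high, origin under its centre.
- pencil_sharpener: Bystander: steel pencil sharpener among the jars, 50 x 26 mm, 14 mm high, origin under its centre.
Things that resemble listed ones, but are neither listed nor needed, are in the scene too. Of the things that look like the jar_blue, the smaller one is meant.

How it is judged (in metres and radians):
At the end, for the whole second after the job is handed in: Each jar present stands (within 0.15 rad) on the floor of a cell of its colour group's box; both boxes stand on the desk, own lid home: lid origin 17 to 23.5 mm above the base's, within 8 mm of its centre, long axes within 0.06 rad, level within 0.04 rad; all at rest (z of lid_warm in the frame of tub_warm between 0.017 and 0.0235 m and horizontal distance between lid_warm and tub_warm below 0.008 m and angle between the x axis of lid_warm and the x axis of tub_warm, either way round below 0.06 rad and angle between each of lid_warm, lid_cool's own z axis and vertical below 0.04 rad and angle between each of tub_warm, tub_cool's own z axis and vertical below 0.05 rad and height (world z) of each of tub_warm, tub_cool below 0.01 m and linear speed of each of lid_warm, tub_warm, jar_red, jar_orange, jar_yellow, lid_cool, tub_cool, jar_blue, jar_green, jar_violet below 0.02 m/s and x of jar_red in the frame of tub_warm between -0.085 and 0.085 m and y of jar_red in the frame of tub_warm between -0.03 and 0.03 m and z of jar_red in the frame of tub_warm between 0.003 and 0.014 m and angle between each of jar_red, jar_orange, jar_yellow, jar_blue, jar_green, jar_violet's own z axis and vertical below 0.15 rad and x of jar_orange in the frame of tub_warm between -0.085 and 0.085 m and y of jar_orange in the frame of tub_warm between -0.03 and 0.03 m and z of jar_orange in the frame of tub_warm between 0.003 and 0.014 m and x of jar_yellow in the frame of tub_warm between -0.085 and 0.085 m and y of jar_yellow in the frame of tub_warm between -0.03 and 0.03 m and z of jar_yellow in the frame of tub_warm between 0.003 and 0.014 m and z of lid_cool in the frame of tub_cool between 0.017 and 0.0235 m and horizontal distance between lid_cool and tub_cool below 0.008 m and angle between the x axis of lid_cool and the x axis of tub_cool, either way round below 0.06 rad and x of jar_blue in the frame of tub_cool between -0.085 and 0.085 m and y of jar_blue in the frame of tub_cool between -0.03 and 0.03 m and z of jar_blue in the frame of tub_cool between 0.003 and 0.014 m and x of jar_green in the frame of tub_cool between -0.085 and 0.085 m and y of jar_green in the frame of tub_cool between -0.03 and 0.03 m and z of jar_green in the frame of tub_cool between 0.003 and 0.014 m and x of jar_violet in the frame of tub_cool between -0.085 and 0.085 m and y of jar_violet in the frame of tub_cool between -0.03 and 0.03 m and z of jar_violet in the frame of tub_cool between 0.003 and 0.014 m); the robot touches nothing.
It fails at once if the water cup, ink bottle, dish, tape, eraser or sharpener is pushed more than 6 cm from its place (distance of any of water_cup, ink_bottle, rinse_dish, tape_roll, eraser, pencil_sharpener from where it was at the start of the episode above 0.06 m).
It fails at once if the water cup or the ink bottle is knocked over (angle between any of water_cup, ink_bottle's own z axis and vertical above 0.6 rad).
Of jar_red, jar_orange, jar_yellow, jar_blue, jar_green, jar_violet only 4 to 6 are there at a start; the rules pass over those that are not, and their reading is None.
At some moment in a run one of lid_warm, lid_cool, tub_warm, tub_cool may be knocked a few centimetres aside while the robot is not near it.
It also fails if it takes over 210 s, if anything falls off the work surface, if the arm or the gripper's body presses on something with over 40 N, if the wrist force passes 120 N, or if a joint passes its speed limit or range.

## Working session

There is one attempt and no reset: what is moved stays moved. The work goes in short steps, Python scripts to look and compute and a tool call to move; the robot and the scene stay as the last step left them, time stands still between calls to the robot, and variables do not carry over. Pictures are saved under pics/ and viewed, at most 14 in all, crops included, and the job is handed in when it is done.

Besides the shell and the picture viewer there is one more tool, called after "Call:" as name([rows], argument=value, ...), one row to a line, values as JSON. drive_tool: Moves the arm, as the interface text tells. Its arguments: {"type":"object","properties":{"motion":{"type":"array"}},"required":["motion"]}

```bash
mkdir -p pics; ls; cat > h.py <<'E'
import numpy as np, cv2, json
from cell import monitor, cams, ctrl
def snap(n,f):
    im=cams.get_image(n); cv2.imwrite(f'pics/{f}.png',im['color']); np.savez(f'pics/{f}.npz',K=im['K'],R=im['R'],t=im['t']); return im
def load(f): return np.load(f'pics/{f}.npz')
def ray(c,uv):
    K,R,t=np.array(c['K']),np.array(c['R']),np.array(c['t']).ravel()
    d=R.T@np.linalg.inv(K)@np.array([uv[0],uv[1],1.]); return -R.T@t,d
def atz(c,uv,z):
    o,d=ray(c,uv); return o+d*(z-o[2])/d[2]
def tri(*obs):
    A=np.zeros((3,3));b=np.zeros(3)
    for c,uv in obs:
        o,d=ray(c,uv);d=d/np.linalg.norm(d);P=np.eye(3)-np.outer(d,d);A+=P;b+=P@o
    X=np.linalg.solve(A,b); return X
def proj(c,X):
    p=np.array(c['K'])@(np.array(c['R'])@np.array(X)+np.array(c['t']).ravel()); return p[:2]/p[2]
E
python3 - <<'E'
from h import *
print(monitor.read_state())
for n in('top','side','wrist'):
    c=snap(n,n+'0'); print(n,c['K'][0][0],-np.array(c['R']).T@np.array(c['t']).ravel()); print(np.round(c['R'],3))
E
```

```text
pics
{'clock': 0.0, 'qpos': array([ 1.24019463,  0.62935235,  0.03845726,  1.51838507, -0.02701766,
        0.99628646, -0.02003072]), 'qd': array([-6.18466157e-04, -9.07711820e-04, -8.70801863e-05,  4.32526068e-04,
       -4.88705996e-05, -8.60552536e-04, -7.33760672e-04]), 'tau': array([ 5.79565931e-04, -5.63406694e+01,  1.22622974e+00, -1.93446583e+01,
        1.09511730e-02,  1.04770559e-02,  1.61669828e-05]), 'eef_pos': array([ 169.97524534, -626.72811372,  230.37987547]), 'tool_rot': array([-3.13967993e+00,  2.01626627e-05,  2.64748608e-01]), 'force': array([-0.95127093, -0.17240167, -0.0469562 ]), 'torque': array([ 0.01963468, -0.08195786,  0.01064415]), 'gripper_force': 0.0, 'width': 85.34440980435257}
top 504.0230435300692 [ 436.80704052   -7.22172649 1116.20306968]
[[-0.015 -1.    -0.004]
 [-0.989  0.015 -0.147]
 [ 0.147  0.001 -0.989]]
side 558.52938551155 [185.5577689  656.64164123 766.14225229]
[[-0.835 -0.55   0.017]
 [-0.374  0.545 -0.751]
 [ 0.404 -0.633 -0.66 ]]
wrist 350.72295099169435 [ 242.87062002 -607.93790295  374.20045311]
[[ 0.261 -0.965 -0.002]
 [-0.922 -0.25   0.296]
 [-0.286 -0.076 -0.955]]
```

View pics/top0.png

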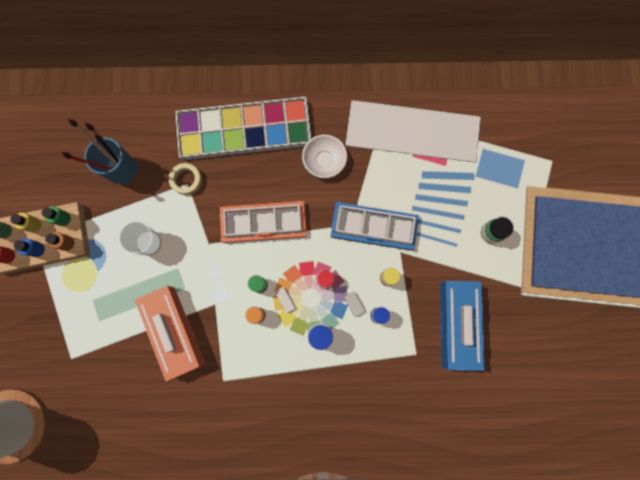

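View pics/side0.png

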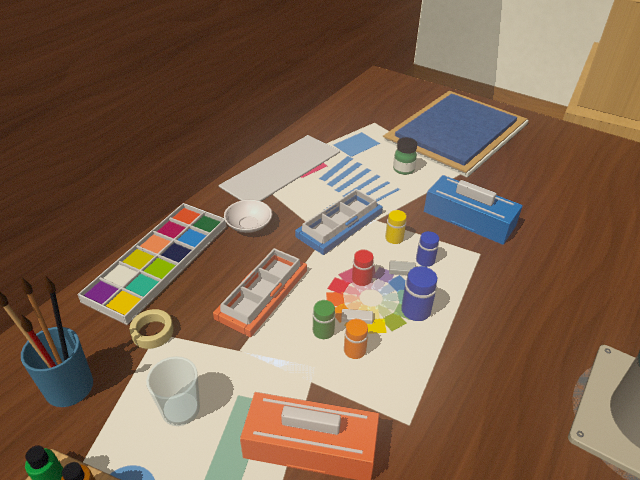

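The top view shows the candidates. Green is at (257,284), orange (254,315), red (326,279) and yellow (391,276). There are two blue jars: a small one at (381,316) and a large one at (320,337), which is a decoy. The bottles in the rack at (40,235) and the green-glass ink bottle at (499,230) are also decoys. I see no violet jar. I choose the small blue jar and will check it in a crop.

```bash
python3 - <<'E'
import cv2
a=cv2.imread('pics/top0.png')[195:385,210:490]; cv2.imwrite('pics/ct.png',cv2.resize(a,None,fx=2.8,fy=2.8,interpolation=cv2.INTER_CUBIC))
a=cv2.imread('pics/side0.png')[175:375,210:470]; cv2.imwrite('pics/cs.png',cv2.resize(a,None,fx=3,fy=3,interpolation=cv2.INTER_CUBIC))
E
```

```text
(no output)
```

View pics/ct.png

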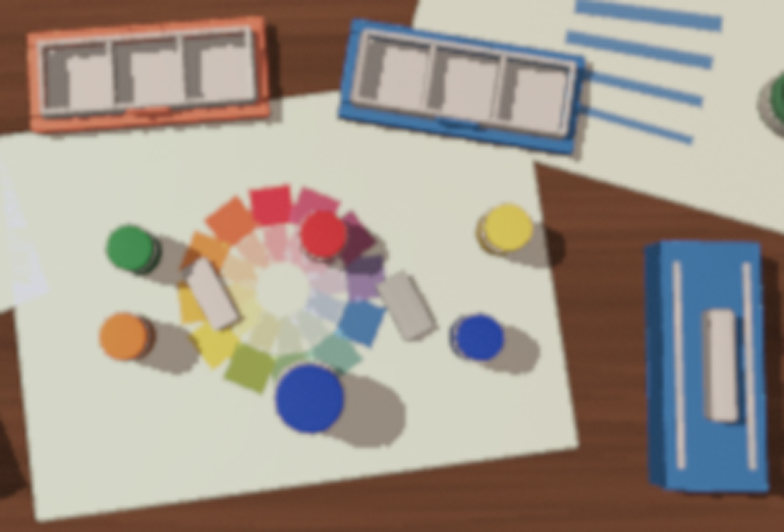

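View pics/cs.png

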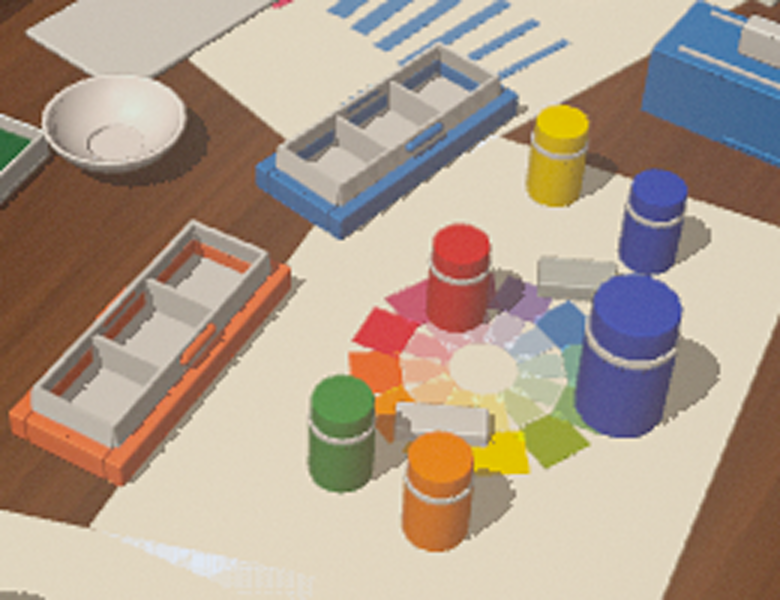

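The crops confirm five jars standing and no violet. The small blue jar is at top (381,316) and side (429,237); the large blue one has a clearly wider cap. The eraser is next to orange and green, and the sharpener is between red and blue. Next I triangulate.

```bash
python3 - <<'E'
from h import *
T=load('top0');S=load('side0')
ft=lambda u:(210+(u[0]+.5)/2.8-.5,195+(u[1]+.5)/2.8-.5)
fs=lambda u:(210+(u[0]+.5)/3-.5,175+(u[1]+.5)/3-.5)
t=dict(green=(130,246),orange=(124,336),red=(323,233),yellow=(507,227),blue=(480,337),big=(310,398))
s=dict(green=(343,391),orange=(440,453),red=(461,244),yellow=(562,122),blue=(657,187),big=(636,306))
for k in t: print(k,np.round(tri((T,ft(t[k])),(S,fs(s[k]))),1),np.round(atz(T,ft(t[k]),62),1))
W=[(36,47),(252,27),(257,101),(41,117)];C=[(363,31),(577,66),(567,135),(351,98)]
Ws=[(33,388),(195,222),(270,258),(113,443)];Cs=[(278,153),(440,45),(503,88),(340,205)]
for n,A,B in(('w',W,Ws),('c',C,Cs)):
    P=np.array([atz(T,ft(a),36) for a in A]);P3=np.array([tri((T,ft(a)),(S,fs(b))) for a,b in zip(A,B)])
    c=P.mean(0);l=(P[1]+P[2]-P[0]-P[3])/2;w=(P[3]+P[2]-P[0]-P[1])/2
    print('tub',n,np.round(P3.mean(0),1),np.round(P3[:,2],0),np.round(c,1),np.linalg.norm(l),np.linalg.norm(w),'yaw',np.arctan2(l[1],l[0]))
print('lids',tri((T,(163,334)),(S,(311,417))),tri((T,(467.5,325.5)),(S,(476,190.5))))
H=[(708,310),(733,309),(738,420),(710,422)];P=np.array([atz(T,ft(h),83) for h in H]);print(P.round(0),P.mean(0))
for n,uv,z in(('ink',(501,228),75),('cup',(137,236),85),('eraser',(287,301),12),('sharp',(356,304),14),('dish',(325,157),30)):print(n,np.round(atz(T,uv,z),0))
a=cv2.imread('pics/top0.png')
b=np.hstack([cv2.resize(x,(390,390),interpolation=cv2.INTER_CUBIC) for x in(a[275:385,115:225],a[270:380,410:520])]);cv2.imwrite('pics/cl.png',b)
E
```

```text
green [511.1 130.3  62. ] [511.1 130.3  62. ]
orange [445.1 135.1  58.5] [444.6 134.5  62. ]
red [518.9 -14.   56.6] [518.7 -13.9  62. ]
yellow [ 521.3 -152.    58.6] [ 521.1 -151.5   62. ]
blue [ 440.5 -129.    58.3] [ 440.  -128.7   62. ]
big [398.5  -2.4  81.8] [397.5  -2.4  62. ]
tub w [649.4 122.5  28. ] [36. 29. 26. 21.] [647.6 121.4  36. ] 168.72264615434435 57.294668923230326 yaw -1.501409133381436
tub c [ 637.7 -127.6   22.4] [28. 28. 18. 15.] [ 636.3 -125.8   36. ] 169.12600571236553 54.57013733128839 yaw -1.7551991676244472
lids [409.07218193 318.30150735  74.70513751] [ 416.65318875 -303.26151291   71.44927785]
[[ 457. -292.   83.]
 [ 457. -311.   83.]
 [ 378. -309.   83.]
 [ 377. -289.   83.]] [ 417.43207892 -300.43617035   83.        ]
ink [ 617. -384.   75.]
cup [610. 375.  85.]
eraser [473.  69.  12.]
sharp [465. -81.  14.]
dish [791. -18.  30.]
```

View pics/cl.png

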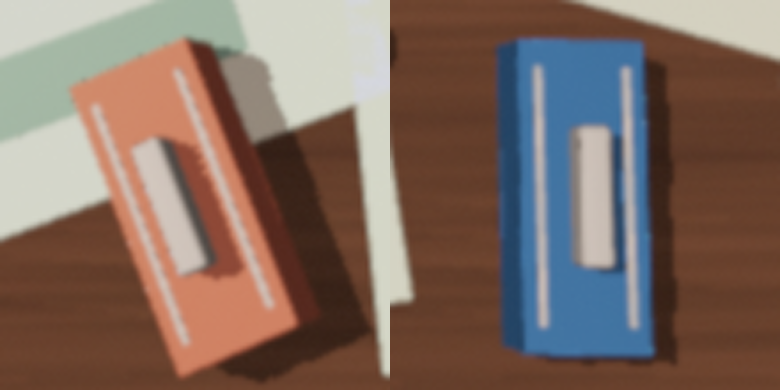

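The jar tops triangulate to z of about 57–62 against the 62 mm expected. The lid handles come out at 71–75, reading low because the side camera is biased. The large blue jar at z=82 is rejected. Next I go above the jars for a closer wrist view.

```bash
cat >> h.py <<'E'
def go(x,y,z,yaw,st=None):
    """print twist, then tool-frame shift in m after the twist"""
    st=st or monitor.read_state(); p=st['eef_pos']; y0=st['tool_rot'][2]
    tw=-((yaw-y0+np.pi)%(2*np.pi)-np.pi); c,s=np.cos(yaw),np.sin(yaw); d=np.array([x,y,z])-p
    L=np.array([c*d[0]+s*d[1],s*d[0]-c*d[1],-d[2]])/1000
    print('at',p.round(1),'yaw',round(y0,3),'| twist',round(tw,3),f'({abs(tw)/.12:.1f} rows) lin',L.round(4),f'({np.linalg.norm(L)/.04:.1f} rows)', 'w',round(st['width'],1),'F',np.round(st['force'],1),'q',st['qpos'].round(2),'t',round(st['clock'],1))
E
python3 - <<'E'
from h import *
T=load('top0');S=load('side0')
f=lambda u:(115+(u[0]+.5)*110/390-.5,275+(u[1]+.5)*110/390-.5)
P=np.array([atz(T,f(h),83) for h in [(133,148),(160,138),(209,263),(178,275)]]);l=(P[0]+P[1]-P[2]-P[3])/2
print(P.mean(0).round(1),np.linalg.norm(l),np.arctan2(l[1],l[0]))
go(530,-10,240,1.64)
go(530,-10,240,.2647)
E
```

```text
[411.2 316.3  83. ] 76.86563097407004 0.387412741786624
at [ 170.  -626.8  230.6] yaw 0.265 | twist -1.375 (11.5 rows) lin [ 0.5905  0.4018 -0.0094] (17.9 rows) w 85.6 F [ 0.8 -0.  -0.1] q [ 1.24  0.63  0.04  1.52 -0.03  1.   -0.02] t 0.1
at [ 170.  -626.8  230.6] yaw 0.265 | twist 0.0 (0.0 rows) lin [ 0.5088 -0.5012 -0.0094] (17.9 rows) w 85.6 F [ 0.8 -0.  -0.1] q [ 1.24  0.63  0.04  1.52 -0.03  1.   -0.02] t 0.1
```

Call:
drive_tool([
  {"fingers":1,"linear":[0.028,-0.028,-0.0005],"twist":0},
  {"fingers":1,"linear":[0.028,-0.028,-0.0005],"twist":0},
  {"fingers":1,"linear":[0.028,-0.028,-0.0005],"twist":0},
  {"fingers":1,"linear":[0.028,-0.028,-0.0005],"twist":0},
  {"fingers":1,"linear":[0.028,-0.028,-0.0005],"twist":0},
])

```text
clock: 0.57
eef_pos: [269.1, -453.7, 233.7]
tool_rot: [-3.141, -0.0, 0.264]
force: [1.1, 0.5, 0.6]
width: 85.7
gripper_force: 0.0
```

Call:
drive_tool([
  {"fingers":1,"linear":[0.028,-0.028,-0.0005],"twist":0},
  {"fingers":1,"linear":[0.028,-0.028,-0.0005],"twist":0},
  {"fingers":1,"linear":[0.028,-0.028,-0.0005],"twist":0},
  {"fingers":1,"linear":[0.028,-0.028,-0.0005],"twist":0},
  {"fingers":1,"linear":[0.028,-0.028,-0.0005],"twist":0},
])

```text
clock: 0.98
eef_pos: [367.6, -282.0, 236.4]
tool_rot: [-3.142, -0.0, 0.264]
force: [0.5, 0.2, -0.6]
width: 85.5
gripper_force: 0.0
```

Call:
drive_tool([
  {"fingers":1,"linear":[0.028,-0.028,-0.0005],"twist":0},
  {"fingers":1,"linear":[0.028,-0.028,-0.0005],"twist":0},
  {"fingers":1,"linear":[0.028,-0.028,-0.0005],"twist":0},
  {"fingers":1,"linear":[0.028,-0.028,-0.0005],"twist":0},
  {"fingers":1,"linear":[0.028,-0.028,-0.0005],"twist":0},
])

```text
clock: 1.4
eef_pos: [466.1, -110.2, 238.9]
tool_rot: [3.141, -0.0, 0.265]
force: [0.8, -0.7, -0.2]
width: 85.8
gripper_force: 0.0
```

Call:
drive_tool([
  {"fingers":1,"linear":[0.028,-0.028,-0.0005],"twist":0},
  {"fingers":1,"linear":[0.028,-0.028,-0.0005],"twist":0},
  {"fingers":1,"linear":[0.028,-0.026,-0.0005],"twist":-0.12},
  {"fingers":1,"linear":[0,0,0],"twist":-0.12},
  {"fingers":1,"linear":[0,0,0],"twist":-0.12},
])

```text
clock: 1.82
eef_pos: [526.1, -7.5, 240.0]
tool_rot: [-3.141, -0.001, 0.636]
force: [0.2, -1.1, 0.1]
width: 85.3
gripper_force: 0.0
```

Call:
drive_tool([
  {"fingers":1,"linear":[0,0,0],"twist":-0.12},
  {"fingers":1,"linear":[0,0,0],"twist":-0.12},
  {"fingers":1,"linear":[0,0,0],"twist":-0.12},
  {"fingers":1,"linear":[0,0,0],"twist":-0.12},
  {"fingers":1,"linear":[0,0,0],"twist":-0.12},
])

```text
clock: 2.23
eef_pos: [525.0, -11.0, 240.1]
tool_rot: [-3.141, 0.0, 1.231]
force: [0.1, -0.2, 0.1]
width: 85.7
gripper_force: 0.0
```

Call:
drive_tool([
  {"fingers":1,"linear":[0,0,0],"twist":-0.12},
  {"fingers":1,"linear":[0,0,0],"twist":-0.12},
  {"fingers":1,"linear":[0,0,0],"twist":-0.12},
  {"fingers":1,"linear":[0,0,0],"twist":-0.055},
  {"fingers":1,"linear":[0,0,0],"twist":0},
])

```text
clock: 2.65
eef_pos: [525.0, -11.1, 240.1]
tool_rot: [-3.141, -0.0, 1.641]
force: [0.3, 0.5, -0.6]
width: 85.3
gripper_force: 0.0
```

```bash
python3 - <<'E'
from h import *
go(530,-10,240,1.64)
snap('wrist','w1'); snap('top','top1')
E
```

```text
at [525.  -11.1 240.1] yaw 1.641 | twist 0.001 (0.0 rows) lin [0.0008 0.0051 0.0001] (0.1 rows) w 85.3 F [ 0.3  0.5 -0.6] q [ 0.26  0.46 -0.42  1.84  0.24  0.88 -0.2 ] t 2.6
```

View pics/w1.png

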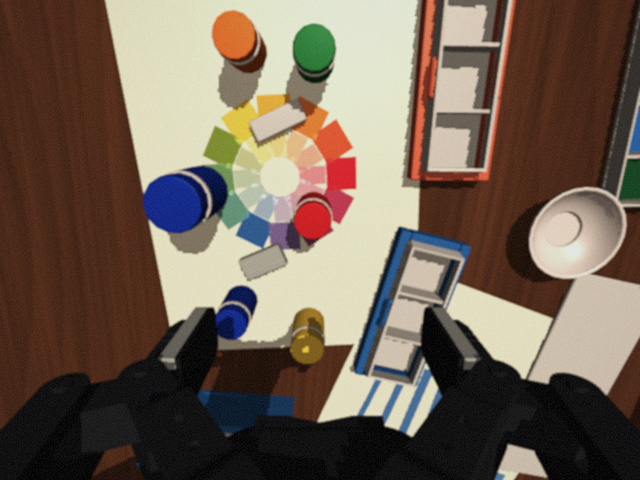

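The wrist view shows cap centres at orange (234,31), green (314,45), red (313,222), blue (233,323) and yellow (307,345). The cool tub's rim corners are at about (407,239), (463,251), (415,383) and (365,370). I'll triangulate these with the top view.

```bash
python3 - <<'E'
from h import *
T=load('top0');S=load('side0');W=load('w1')
ft=lambda u:(210+(u[0]+.5)/2.8-.5,195+(u[1]+.5)/2.8-.5)
fs=lambda u:(210+(u[0]+.5)/3-.5,175+(u[1]+.5)/3-.5)
t=dict(green=(130,246),orange=(124,336),red=(323,233),yellow=(507,227),blue=(480,337))
w=dict(green=(314,45),orange=(234,31),red=(313,222),yellow=(307,345),blue=(233,323))
for k in t: print(k,tri((T,ft(t[k])),(W,w[k])).round(1),'wrist62',atz(W,w[k],62).round(1),'top62',atz(T,ft(t[k]),62).round(1))
C=[atz(W,p,36) for p in[(407,239),(463,251),(415,383),(365,370)]];print(np.round(C,0),np.mean(C,0))
go(444,135,31,1.64)
# enlarged crops of tub areas in w1 and top1
a=cv2.imread('pics/top1.png');b=cv2.imread('pics/w1.png')
z=np.hstack([cv2.resize(a[195:255,210:310],(400,240),interpolation=2),cv2.resize(a[195:255,325:425],(400,240),interpolation=2)])
z2=np.hstack([cv2.resize(b[0:190,400:520],None,fx=1.85,fy=1.85,interpolation=2),np.zeros((352,28,3),np.uint8),cv2.resize(b[220:395,345:480],None,fx=2,fy=2,interpolation=2)[:352]])
z2=cv2.copyMakeBorder(z2,0,352-z2.shape[0],0,800-z2.shape[1],0) if z2.shape[0]<=352 else z2
cv2.imwrite('pics/tubs.png',np.vstack([z,z2]))
E
```

```text
green [510.3 128.3  85.2] wrist62 [510.5 134.4  62. ] top62 [511.1 130.3  62. ]
orange [445.6 136.2  67.2] wrist62 [445.4 139.9  62. ] top62 [444.6 134.5  62. ]
red [519.  -14.   60.3] wrist62 [519.3 -13.7  62. ] top62 [518.7 -13.9  62. ]
yellow [ 521.7 -152.7   52.9] wrist62 [ 521.5 -146.8   62. ] top62 [ 521.1 -151.5   62. ]
blue [ 441.  -130.1   54.3] wrist62 [ 443.8 -126.1   62. ] top62 [ 440.  -128.7   62. ]
[[ 617.  -31.   36.]
 [ 677.  -40.   36.]
 [ 652. -206.   36.]
 [ 591. -192.   36.]] [ 634.47803492 -117.49082379   36.        ]
at [525.  -11.1 240.2] yaw 1.638 | twist -0.002 (0.0 rows) lin [ 0.1514 -0.0707  0.2092] (6.7 rows) w 85.1 F [ 0.2  0.1 -0.2] q [ 0.26  0.46 -0.42  1.84  0.24  0.88 -0.21] t 2.8Traceback (most recent call last):
  File "<stdin>", line 13, in <module>
    return _nx.concatenate(arrs, 1, dtype=dtype, casting=casting)
           ~~~~~~~~~~~~~~~^^^^^^^^^^^^^^^^^^^^^^^^^^^^^^^^^^^^^^^
ValueError: all the input array dimensions except for the concatenation axis must match exactly, but along dimension 0, the array at index 0 has size 352 and the array at index 2 has size 350
```

```bash
python3 - <<'E'
import cv2; print(cv2.imread('pics/tubs.png').shape)
E
```

```text
[ WARN:0@0.010] global loadsave.cpp:275 findDecoder imread_('pics/tubs.png'): can't open/read file: check file path/integrity
Traceback (most recent call last):
AttributeError: 'NoneType' object has no attribute 'shape'
```

Call:
drive_tool([
  {"fingers":0.6,"linear":[0.0305,-0.014,0],"twist":0},
  {"fingers":0.6,"linear":[0.0305,-0.014,0],"twist":0},
  {"fingers":0.6,"linear":[0.0305,-0.014,0],"twist":0},
  {"fingers":0.6,"linear":[0.0305,-0.014,0],"twist":0},
  {"fingers":0.6,"linear":[0.0305,-0.014,0],"twist":0},
])

```text
clock: 3.17
eef_pos: [444.0, 137.5, 240.4]
tool_rot: [3.141, 0.0, 1.638]
force: [0.6, -0.2, 0.2]
width: 51.2
gripper_force: 0.0
```

Call:
drive_tool([
  {"fingers":0.6,"linear":[0,0,0],"twist":0},
])

```text
clock: 3.25
eef_pos: [441.4, 143.0, 240.9]
tool_rot: [-3.141, -0.004, 1.648]
force: [0.6, 0.3, 0.4]
width: 51.2
gripper_force: 0.0
```

```bash
python3 - <<'E'
from h import *
go(445,136,31,1.64)
snap('wrist','w2')
T=load('top0');W=load('w2')
b=cv2.imread('pics/w2.png'); cv2.imwrite('pics/w2b.png',cv2.resize(b,(800,600),interpolation=2))
E
```

```text
at [441.4 143.  240.9] yaw 1.648 | twist 0.008 (0.1 rows) lin [-0.0072  0.0031  0.2099] (5.3 rows) w 51.2 F [0.6 0.3 0.4] q [-0.03  0.38 -0.46  2.    0.22  0.81 -0.54] t 3.2
```

View pics/w2b.png

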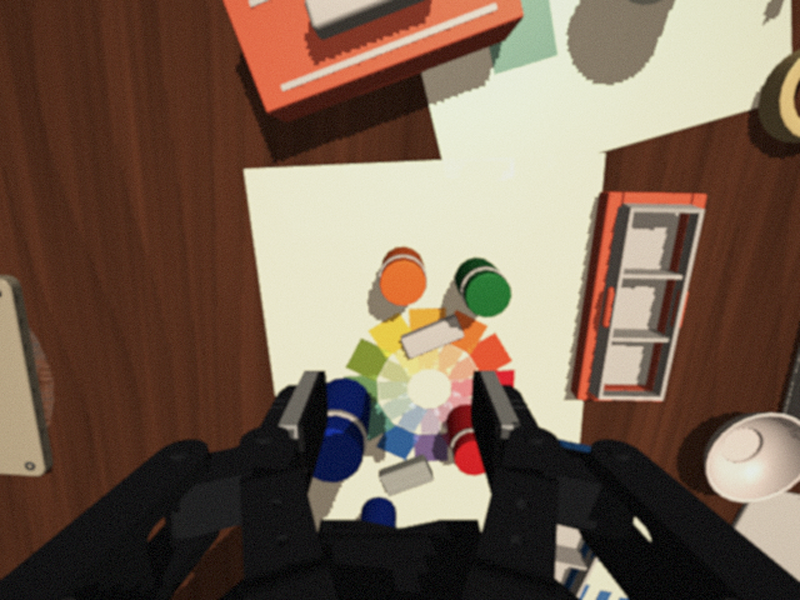

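The wrist view has orange's cap at (403,284)/1.25, green's at (486,294)/1.25, and the warm tub rim at (628,205), (703,208), (664,401), (598,398), all /1.25.

```bash
python3 - <<'E'
from h import *
T=load('top0');W1=load('w1');W=load('w2')
ft=lambda u:(210+(u[0]+.5)/2.8-.5,195+(u[1]+.5)/2.8-.5)
f=lambda u:((u[0]+.5)/1.25-.5,(u[1]+.5)/1.25-.5)
print('ora',atz(W,f((403,284)),62),tri((T,ft((124,336))),(W1,(234,31)),(W,f((403,284)))))
print('gre',atz(W,f((486,294)),62),tri((T,ft((130,246))),(W1,(314,45)),(W,f((486,294)))))
R=[(628,205),(703,208),(664,401),(598,398)];Tt=[(36,47),(41,117),(257,101),(252,27)];Tt=[Tt[1],Tt[0],Tt[3],Tt[2]]
P=np.array([atz(W,f(r),36) for r in R]);print(P.round(0),P.mean(0))
print(np.array([tri((W,f(r)),(T,ft(s))) for r,s in zip(R,Tt)]).round(0))
print(proj(W,(444,135,62))*1.25, -W['R'].T@W['t'])
E
```

```text
ora [444.85053884 136.50943666  62.        ] [445.11007676 136.87214902  64.03400123]
gre [508.66399141 133.54509605  62.        ] [510.3546835  132.78101307  59.39841014]
[[615. 206.  36.]
 [674. 209.  36.]
 [686.  41.  36.]
 [627.  39.  36.]] [650.31218054 123.86186876  36.        ]
[[615. 205.  33.]
 [669. 208.  42.]
 [684.  40.  36.]
 [626.  37.  33.]]
[401.60026175 285.71612827] [435.60998218 217.12351883 384.86512963]
```

Call:
drive_tool([
  {"fingers":0.6,"linear":[-0.0065,0.0036,0.03],"twist":0.008},
  {"fingers":0.6,"linear":[0,0,0.04],"twist":0},
  {"fingers":0.6,"linear":[0,0,0.03],"twist":0},
  {"fingers":0.6,"linear":[0,0,0],"twist":0},
  {"fingers":0.6,"linear":[0,0,0],"twist":0},
])

```text
clock: 3.72
eef_pos: [448.4, 129.2, 139.6]
tool_rot: [-3.139, 0.001, 1.63]
force: [1.2, 0.4, 0.6]
width: 51.0
gripper_force: 0.0
```

```bash
python3 - <<'E'
from h import *
go(445,136.5,31,1.64)
E
```

```text
at [448.4 129.2 139.6] yaw 1.63 | twist -0.01 (0.1 rows) lin [ 0.0075 -0.0029  0.1086] (2.7 rows) w 51.0 F [1.2 0.4 0.6] q [-0.09  0.54 -0.36  2.1   0.35  0.57 -0.64] t 3.7
```

Call:
drive_tool([
  {"fingers":0.6,"linear":[0.0075,-0.003,0.01],"twist":-0.01},
  {"fingers":0.6,"linear":[0,0,0.035],"twist":0},
  {"fingers":0.6,"linear":[0,0,0.035],"twist":0},
  {"fingers":0.6,"linear":[0,0,0.028],"twist":0},
  {"fingers":0.6,"linear":[0,0,0],"twist":0},
])

```text
clock: 4.13
eef_pos: [444.9, 136.8, 30.3]
tool_rot: [-3.138, 0.002, 1.641]
force: [-0.6, -0.6, 0.3]
width: 51.1
gripper_force: 0.0
```

Call:
drive_tool([
  {"fingers":0.2,"linear":[0,0,0],"twist":0},
  {"fingers":0.2,"linear":[0,0,0],"twist":0},
  {"fingers":0.2,"linear":[0,0,0],"twist":0},
  {"fingers":0.2,"linear":[0,0,0],"twist":0},
  {"fingers":0.2,"linear":[0,0,0],"twist":0},
])

```text
clock: 4.55
eef_pos: [446.8, 137.8, 33.9]
tool_rot: [3.138, -0.001, 1.641]
force: [-0.6, -0.4, 8.2]
width: 35.2
gripper_force: 60.8
```

Call:
drive_tool([
  {"fingers":0.2,"linear":[0,0,-0.01],"twist":0},
  {"fingers":0.2,"linear":[0,0,-0.03],"twist":0},
  {"fingers":0.2,"linear":[0,0,-0.035],"twist":0},
  {"fingers":0.2,"linear":[0,0,-0.035],"twist":0},
  {"fingers":0.2,"linear":[0,0,0],"twist":0},
])

```text
clock: 4.97
eef_pos: [448.9, 138.9, 148.2]
tool_rot: [3.131, -0.003, 1.641]
force: [-0.2, 0.6, -0.8]
width: 35.3
gripper_force: 60.2
```

```bash
python3 - <<'E'
from h import *
go(645.6,178,145,1.64)
E
```

```text
at [448.9 138.9 148.2] yaw 1.641 | twist 0.001 (0.0 rows) lin [0.0254 0.1989 0.0032] (5.0 rows) w 35.3 F [-0.2  0.6 -0.8] q [-0.09  0.53 -0.39  2.09  0.36  0.57 -0.66] t 5.0
```

Call:
drive_tool([
  {"fingers":0.2,"linear":[0.0052,0.0395,0],"twist":0},
  {"fingers":0.2,"linear":[0.0052,0.0395,0],"twist":0},
  {"fingers":0.2,"linear":[0.0052,0.0395,0],"twist":0},
  {"fingers":0.2,"linear":[0.0052,0.0395,0],"twist":0},
  {"fingers":0.2,"linear":[0.0052,0.0395,0],"twist":0},
])

```text
clock: 5.38
eef_pos: [642.3, 177.1, 142.9]
tool_rot: [3.141, 0.0, 1.641]
force: [1.6, 1.0, -1.9]
width: 35.6
gripper_force: 60.3
```

Call:
drive_tool([
  {"fingers":0.2,"linear":[0,0,0.02],"twist":0},
  {"fingers":0.2,"linear":[0,0,0.01],"twist":0},
  {"fingers":0.2,"linear":[0,0,0],"twist":0},
  {"fingers":0.2,"linear":[0,0,0],"twist":0},
])

```text
clock: 5.72
eef_pos: [638.9, 176.8, 111.7]
tool_rot: [-3.138, 0.001, 1.642]
force: [-0.1, -0.6, -1.4]
width: 35.1
gripper_force: 60.4
```

```bash
python3 - <<'E'
from h import *
go(645.6,179,44,1.64)
snap('wrist','w3');c=snap('top','top3')
a=cv2.imread('pics/top3.png');b=cv2.imread('pics/w3.png')
cv2.imwrite('pics/v3.png',np.hstack([cv2.resize(a[190:320,200:320],(400,433),interpolation=2),cv2.resize(b[150:480,180:500],(400,433),interpolation=2)]))
E
```

```text
at [638.9 176.8 111.7] yaw 1.642 | twist 0.002 (0.0 rows) lin [0.0017 0.0069 0.0677] (1.7 rows) w 35.1 F [-0.1 -0.6 -1.4] q [-0.1   0.81 -0.38  1.57  0.37  0.84 -0.54] t 5.7
```

View pics/v3.png

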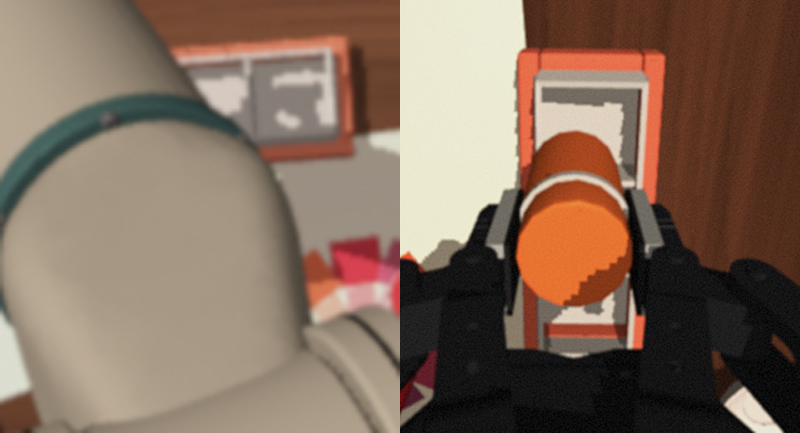

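The wrist view shows the warm tub's far rim corners at about (537,72) and (649,72) in the right panel, with the jar held upright over the first cell. I check this against the tub estimate.

```bash
python3 - <<'E'
from h import *
W=load('w3')
f=lambda u:(180+(u[0]-400)/1.25,150+u[1]/(433/330))
print(atz(W,f((537,72)),36),atz(W,f((649,72)),36), 'ledge far corners z20',atz(W,f((518,50)),20),atz(W,f((664,50)),20))
E
```

```text
[617.54458976 208.81349037  36.        ] [674.0432596  212.87230911  36.        ] ledge far corners z20 [605.68736566 216.29344436  20.        ] [683.59713447 221.87962888  20.        ]
```

Call:
drive_tool([
  {"fingers":0.2,"linear":[0.003,0.0078,0],"twist":0},
  {"fingers":0.2,"linear":[0,0,0.02],"twist":0},
  {"fingers":0.2,"linear":[0,0,0.02],"twist":0},
  {"fingers":0.2,"linear":[0,0,0.015],"twist":0},
  {"fingers":0.2,"linear":[0,0,0],"twist":0},
])

```text
clock: 6.23
eef_pos: [646.0, 180.0, 55.4]
tool_rot: [-3.137, 0.002, 1.642]
force: [-0.3, -0.3, -0.8]
width: 35.6
gripper_force: 60.4
```

Call:
drive_tool([
  {"fingers":0.2,"linear":[0,0,0.008],"twist":0},
  {"fingers":0.2,"linear":[0,0,0.005],"twist":0},
  {"fingers":0.2,"linear":[0,0,0],"twist":0},
])

```text
clock: 6.48
eef_pos: [648.1, 180.9, 44.4]
tool_rot: [3.142, 0.0, 1.642]
force: [0.4, 0.1, -1.5]
width: 35.2
gripper_force: 60.4
```

Call:
drive_tool([
  {"fingers":0.2,"linear":[0,0,0.0025],"twist":0},
  {"fingers":0.2,"linear":[0,0,0],"twist":0},
])

```text
clock: 6.65
eef_pos: [648.5, 181.0, 42.2]
tool_rot: [3.141, -0.0, 1.642]
force: [0.2, 0.5, -1.2]
width: 35.6
gripper_force: 60.4
```

Call:
drive_tool([
  {"fingers":0.6,"linear":[0,0,0],"twist":0},
  {"fingers":0.6,"linear":[0,0,0],"twist":0},
  {"fingers":0.6,"linear":[0,0,0],"twist":0},
  {"fingers":0.6,"linear":[0,0,-0.02],"twist":0},
  {"fingers":0.6,"linear":[0,0,-0.035],"twist":0},
])

```text
clock: 7.07
eef_pos: [645.3, 179.7, 93.6]
tool_rot: [-3.134, 0.002, 1.642]
force: [-0.1, -0.7, -0.7]
width: 51.2
gripper_force: 0.0
```

Call:
drive_tool([
  {"fingers":0.6,"linear":[0,0,-0.035],"twist":0},
  {"fingers":0.6,"linear":[0,0,-0.015],"twist":0},
  {"fingers":0.6,"linear":[0,0,0],"twist":0},
  {"fingers":0.6,"linear":[0,0,0],"twist":0},
])

```text
clock: 7.4
eef_pos: [648.9, 181.1, 148.2]
tool_rot: [3.139, -0.0, 1.642]
force: [-0.4, 0.3, -0.7]
width: 51.1
gripper_force: 0.0
```

```bash
python3 - <<'E'
from h import *
go(518.9,-13,145,1.64)
snap('wrist','w4')
E
```

```text
at [648.9 181.1 148.2] yaw 1.642 | twist 0.002 (0.0 rows) lin [-0.1846 -0.1431  0.0032] (5.8 rows) w 51.1 F [-0.4  0.3 -0.7] q [-0.09  0.78 -0.39  1.52  0.35  0.91 -0.53] t 7.4
```

View pics/w4.png

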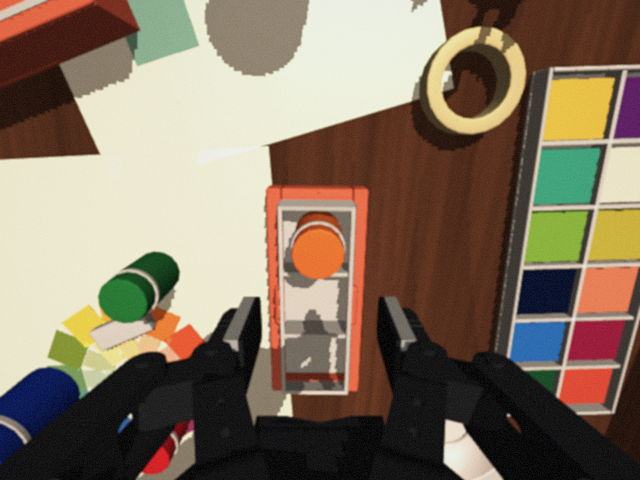

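Orange stands upright in the first warm cell, with its cap at (318,250). The rim corners are at (280,206), (355,206), (349,392) and (283,391). Red is next.

Call:
drive_tool([
  {"fingers":0.75,"linear":[-0.0308,-0.0239,0],"twist":0},
  {"fingers":0.75,"linear":[-0.0308,-0.0239,0],"twist":0},
  {"fingers":0.75,"linear":[-0.0308,-0.0239,0],"twist":0},
  {"fingers":0.75,"linear":[-0.0308,-0.0239,0],"twist":0},
  {"fingers":0.75,"linear":[-0.0308,-0.0239,0],"twist":0},
])

```text
clock: 7.87
eef_pos: [537.4, 17.3, 145.2]
tool_rot: [-3.138, 0.0, 1.642]
force: [0.8, -1.2, 0.6]
width: 63.5
gripper_force: 0.0
```

Call:
drive_tool([
  {"fingers":0.75,"linear":[-0.0308,-0.0239,0],"twist":0},
  {"fingers":0.75,"linear":[0,0,0.02],"twist":0},
  {"fingers":0.75,"linear":[0,0,0.01],"twist":0},
  {"fingers":0.75,"linear":[0,0,0],"twist":0},
  {"fingers":0.75,"linear":[0,0,0],"twist":0},
])

```text
clock: 8.28
eef_pos: [518.1, -12.1, 115.9]
tool_rot: [-3.14, -0.001, 1.644]
force: [0.5, 0.8, -0.5]
width: 64.4
gripper_force: 0.0
```

```bash
cat >> h.py <<'E'
def blobs(f):
    a=cv2.imread(f'pics/{f}.png');h=cv2.cvtColor(a,cv2.COLOR_BGR2HSV);o=[]
    for n,lo,hi in(('coral',(3,110,90),(12,215,255)),('blue',(100,140,80),(111,255,255))):
        m=cv2.inRange(h,lo,hi);k,l,s,c=cv2.connectedComponentsWithStats(m)
        for i in range(1,k):
            if s[i,4]>250:o.append((n,int(s[i,4]),tuple(c[i].round(1)),tuple(int(v) for v in s[i,:4])))
    return o
E
python3 - <<'E'
from h import *
go(518.9,-13.9,33,1.64)
W=load('w4');P=np.array([atz(W,p,36) for p in[(280,206),(355,206),(349,392),(283,391)]]);print(P.round(1),P.mean(0).round(1))
print('orange',atz(W,(318,250),70))
for f in('top0','side0'): print(f,*blobs(f),sep='\n')
E
```

```text
at [518.1 -12.1 115.9] yaw 1.644 | twist 0.004 (0.0 rows) lin [-0.0019  0.0007  0.0829] (2.1 rows) w 64.4 F [ 0.5  0.8 -0.5] q [ 0.23  0.64 -0.38  1.98  0.4   0.6  -0.35] t 8.3
[[618.5 204.8  36. ]
 [673.7 208.6  36. ]
 [685.1  43.8  36. ]
 [627.3  40.9  36. ]] [651.1 124.5  36. ]
orange [648.06816742 183.68320485  70.        ]
top0
('coral', 60764, (np.float64(307.2), np.float64(126.9)), (0, 60, 640, 183))
('coral', 335, (np.float64(294.9), np.float64(110.1)), (286, 100, 19, 21))
('coral', 324, (np.float64(252.4), np.float64(114.6)), (243, 105, 20, 20))
('coral', 89073, (np.float64(342.2), np.float64(397.9)), (0, 254, 640, 226))
('blue', 285, (np.float64(276.1), np.float64(134.4)), (268, 125, 18, 19))
('blue', 264, (np.float64(372.4), np.float64(240.9)), (332, 229, 82, 20))
('blue', 2083, (np.float64(459.0), np.float64(326.2)), (441, 282, 43, 88))
side0
('coral', 61925, (np.float64(473.9), np.float64(304.0)), (183, 66, 457, 414))
('coral', 7735, (np.float64(234.4), np.float64(279.4)), (146, 195, 167, 155))
('coral', 2394, (np.float64(95.5), np.float64(307.2)), (56, 208, 120, 149))
('coral', 311, (np.float64(154.6), np.float64(243.4)), (140, 235, 30, 18))
('coral', 5917, (np.float64(42.0), np.float64(413.3)), (0, 324, 133, 156))
('blue', 1875, (np.float64(482.7), np.float64(213.2)), (430, 176, 92, 68))
('blue', 265, (np.float64(191.3), np.float64(237.3)), (178, 229, 28, 18))
```

Call:
drive_tool([
  {"fingers":0.75,"linear":[-0.002,0.0007,0.03],"twist":0},
  {"fingers":0.75,"linear":[0,0,0.035],"twist":0},
  {"fingers":0.75,"linear":[0,0,0.018],"twist":0},
  {"fingers":0.75,"linear":[0,0,0],"twist":0},
  {"fingers":0.2,"linear":[0,0,0],"twist":0},
])

```text
clock: 8.7
eef_pos: [519.3, -13.9, 33.5]
tool_rot: [-3.141, -0.001, 1.644]
force: [-0.2, 0.2, 0.5]
width: 53.6
gripper_force: 0.0
```

Call:
drive_tool([
  {"fingers":0.2,"linear":[0,0,0],"twist":0},
  {"fingers":0.2,"linear":[0,0,0],"twist":0},
  {"fingers":0.2,"linear":[0,0,0],"twist":0},
  {"fingers":0.2,"linear":[0,0,0],"twist":0},
  {"fingers":0.2,"linear":[0,0,0],"twist":0},
])

```text
clock: 9.12
eef_pos: [520.5, -14.9, 35.5]
tool_rot: [3.138, -0.0, 1.642]
force: [-1.4, 1.3, 7.6]
width: 35.0
gripper_force: 60.4
```

Call:
drive_tool([
  {"fingers":0.2,"linear":[0,0,-0.015],"twist":0},
  {"fingers":0.2,"linear":[0,0,-0.035],"twist":0},
  {"fingers":0.2,"linear":[0,0,-0.035],"twist":0},
  {"fingers":0.2,"linear":[0,0,-0.025],"twist":0},
  {"fingers":0.2,"linear":[0,0,0],"twist":0},
])

```text
clock: 9.53
eef_pos: [522.7, -15.4, 149.1]
tool_rot: [3.131, 0.001, 1.641]
force: [-0.0, -0.4, -1.9]
width: 35.5
gripper_force: 60.1
```

```bash
python3 - <<'E'
from h import *
go(651,124,145,1.64)
E
```

```text
at [522.7 -15.4 149.1] yaw 1.641 | twist 0.001 (0.0 rows) lin [0.1302 0.1377 0.0041] (4.7 rows) w 35.5 F [-0.  -0.4 -1.9] q [ 0.26  0.59 -0.42  1.95  0.38  0.67 -0.33] t 9.5
```

Call:
drive_tool([
  {"fingers":0.2,"linear":[0.026,0.0275,0],"twist":0},
  {"fingers":0.2,"linear":[0.026,0.0275,0],"twist":0},
  {"fingers":0.2,"linear":[0.026,0.0275,0],"twist":0},
  {"fingers":0.2,"linear":[0.026,0.0275,0],"twist":0},
  {"fingers":0.2,"linear":[0.026,0.0275,0],"twist":0},
])

```text
clock: 9.95
eef_pos: [647.8, 124.7, 143.6]
tool_rot: [-3.141, 0.001, 1.641]
force: [0.1, -0.6, 0.1]
width: 35.1
gripper_force: 60.2
```

Call:
drive_tool([
  {"fingers":0.2,"linear":[0,0,0.02],"twist":0},
  {"fingers":0.2,"linear":[0,0,0.01],"twist":0},
  {"fingers":0.2,"linear":[0,0,0],"twist":0},
  {"fingers":0.2,"linear":[0,0,0],"twist":0},
])

```text
clock: 10.28
eef_pos: [645.8, 122.2, 112.7]
tool_rot: [-3.139, 0.002, 1.641]
force: [0.1, 0.1, -0.5]
width: 35.3
gripper_force: 60.3
```

```bash
python3 - <<'E'
from h import *
go(651,124,44,1.64)
snap('wrist','w5')
# rim/tub check: pale-edge overlay score of predicted rim outline vs coral ledge
def corners(cx,cy,yaw,hx,hy,z):
    c,s=np.cos(yaw),np.sin(yaw); return [(cx+c*a-s*b,cy+s*a+c*b,z) for a,b in((-hx,-hy),(hx,-hy),(hx,hy),(-hx,hy))]
W=load('w5');a=cv2.imread('pics/w5.png')
for h in((94,40,20),(85,28.5,36)):
    p=np.array([proj(W,q) for q in corners(651,124.5,-1.51,*h)]).round().astype(int); cv2.polylines(a,[p],True,(0,255,0),1)
cv2.imwrite('pics/w5o.png',a[100:400,150:550])
E
```

```text
at [645.8 122.2 112.7] yaw 1.641 | twist 0.001 (0.0 rows) lin [0.0014 0.0053 0.0687] (1.7 rows) w 35.3 F [ 0.1  0.1 -0.5] q [-0.01  0.8  -0.39  1.59  0.38  0.83 -0.48] t 10.3
```

View pics/w5o.png

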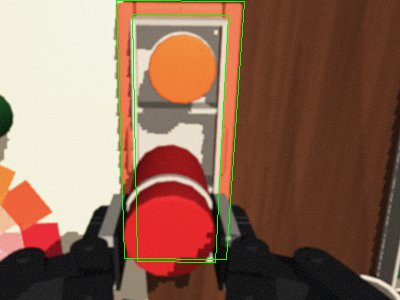

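The predicted tub outline overlays the ledge and rim closely, so the warm tub pose (651,124.5) holds. I place red in the middle cell.

Call:
drive_tool([
  {"fingers":0.2,"linear":[0.0016,0.0045,0.005],"twist":0},
  {"fingers":0.2,"linear":[0,0,0.02],"twist":0},
  {"fingers":0.2,"linear":[0,0,0.02],"twist":0},
  {"fingers":0.2,"linear":[0,0,0.015],"twist":0},
  {"fingers":0.2,"linear":[0,0,0.006],"twist":0},
])

```text
clock: 10.75
eef_pos: [650.6, 124.7, 46.2]
tool_rot: [-3.139, 0.001, 1.641]
force: [0.4, -0.2, -1.3]
width: 35.5
gripper_force: 60.3
```

Call:
drive_tool([
  {"fingers":0.2,"linear":[0,0,0.003],"twist":0},
  {"fingers":0.2,"linear":[0,0,0],"twist":0},
  {"fingers":0.2,"linear":[0,0,0],"twist":0},
])

```text
clock: 11.0
eef_pos: [652.3, 125.9, 45.9]
tool_rot: [3.14, -0.0, 1.641]
force: [0.3, -0.2, -0.8]
width: 35.2
gripper_force: 60.3
```

Call:
drive_tool([
  {"fingers":0.6,"linear":[0,0,0],"twist":0},
  {"fingers":0.6,"linear":[0,0,0],"twist":0},
  {"fingers":0.6,"linear":[0,0,0],"twist":0},
  {"fingers":0.6,"linear":[0,0,-0.02],"twist":0},
  {"fingers":0.6,"linear":[0,0,-0.035],"twist":0},
])

```text
clock: 11.42
eef_pos: [648.5, 124.8, 97.0]
tool_rot: [-3.134, 0.001, 1.642]
force: [0.3, 0.5, -1.2]
width: 51.1
gripper_force: 0.0
```

Call:
drive_tool([
  {"fingers":0.75,"linear":[0,0,-0.035],"twist":0},
  {"fingers":0.75,"linear":[0,0,-0.015],"twist":0},
  {"fingers":0.75,"linear":[0,0,0],"twist":0},
  {"fingers":0.75,"linear":[0,0,0],"twist":0},
])

```text
clock: 11.75
eef_pos: [652.1, 125.9, 151.3]
tool_rot: [3.139, -0.0, 1.642]
force: [-0.1, -0.1, -0.6]
width: 63.7
gripper_force: 0.0
```

```bash
python3 - <<'E'
from h import *
go(521.5,-151,145,1.64)
snap('wrist','w6')
E
```

```text
at [652.1 125.9 151.3] yaw 1.642 | twist 0.002 (0.0 rows) lin [-0.2672 -0.1495  0.0063] (7.7 rows) w 63.7 F [-0.1 -0.1 -0.6] q [-0.    0.76 -0.41  1.54  0.36  0.91 -0.46] t 11.8
```

Call:
drive_tool([
  {"fingers":0.75,"linear":[-0.0334,-0.0187,0],"twist":0},
  {"fingers":0.75,"linear":[-0.0334,-0.0187,0],"twist":0},
  {"fingers":0.75,"linear":[-0.0334,-0.0187,0],"twist":0},
  {"fingers":0.75,"linear":[-0.0334,-0.0187,0],"twist":0},
  {"fingers":0.75,"linear":[-0.0334,-0.0187,0],"twist":0},
])

```text
clock: 12.22
eef_pos: [567.8, -48.9, 148.2]
tool_rot: [-3.138, -0.0, 1.642]
force: [0.3, -0.5, 0.3]
width: 64.2
gripper_force: 0.0
```

Call:
drive_tool([
  {"fingers":0.75,"linear":[-0.0334,-0.0187,0],"twist":0},
  {"fingers":0.75,"linear":[-0.0334,-0.0187,0],"twist":0},
  {"fingers":0.75,"linear":[-0.0334,-0.0187,0.01],"twist":0},
  {"fingers":0.75,"linear":[0,0,0.01],"twist":0},
  {"fingers":0.75,"linear":[0,0,0],"twist":0},
])

```text
clock: 12.63
eef_pos: [517.4, -154.3, 126.9]
tool_rot: [-3.135, -0.001, 1.636]
force: [-0.4, 0.8, 0.1]
width: 64.0
gripper_force: 0.0
```

Call:
drive_tool([
  {"fingers":0.75,"linear":[0,0,0],"twist":0},
])

```text
clock: 12.72
eef_pos: [520.3, -150.6, 128.6]
tool_rot: [-3.139, -0.002, 1.642]
force: [0.8, -0.1, 0.6]
width: 63.9
gripper_force: 0.0
```

```bash
python3 - <<'E'
from h import *
go(521.5,-151,33,1.64)
snap('wrist','w7');W=load('w7');a=cv2.imread('pics/w7.png')
# yellow cap fit
h=cv2.cvtColor(a,cv2.COLOR_BGR2HSV);m=cv2.inRange(h,(20,150,60),(32,255,255));k,l,s,c=cv2.connectedComponentsWithStats(m)
for i in range(1,k):
    if s[i,4]>300:print(s[i],c[i].round(0))
print('pred',proj(W,(521.5,-151,62)),proj(W,(521.5,-151,0)))
# warm box + jars overlay
W=load('w6');a=cv2.imread('pics/w6.png')
def corners(cx,cy,yaw,hx,hy,z):
    c,s=np.cos(yaw),np.sin(yaw); return [(cx+c*a-s*b,cy+s*a+c*b,z) for a,b in((-hx,-hy),(hx,-hy),(hx,hy),(-hx,hy))]
for q in((94,40,20),(85,28.5,36)):
    p=np.array([proj(W,v) for v in corners(651,124.5,-1.51,*q)]).round().astype(int); cv2.polylines(a,[p],True,(0,255,0),1)
b=cv2.imread('pics/w7.png')
cv2.imwrite('pics/v7.png',np.hstack([a[150:450,170:470],b[100:400,100:600]]))
E
```

```text
at [ 520.3 -150.6  128.6] yaw 1.642 | twist 0.002 (0.0 rows) lin [-0.0004  0.0012  0.0956] (2.4 rows) w 63.9 F [ 0.8 -0.1  0.6] q [ 0.51  0.65 -0.42  1.91  0.41  0.67 -0.09] t 12.7
[299 215  45  21 354] [322. 223.]
[ 294  231   55   57 2396] [321. 259.]
pred [321.31751917 260.41311728] [320.99543112 234.52399901]
```

View pics/v7.png

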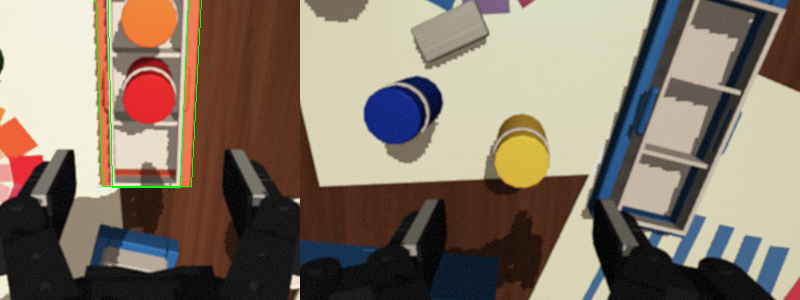

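Orange and red stand in their cells, and the predicted outline still fits. Yellow's cap at (321,259) matches the prediction, so I grasp it.

Call:
drive_tool([
  {"fingers":0.75,"linear":[0,0.0005,0.03],"twist":0},
  {"fingers":0.75,"linear":[0,0,0.035],"twist":0},
  {"fingers":0.75,"linear":[0,0,0.03],"twist":0},
  {"fingers":0.75,"linear":[0,0,0],"twist":0},
  {"fingers":0.2,"linear":[0,0,0],"twist":0},
])

```text
clock: 13.18
eef_pos: [521.5, -149.1, 34.2]
tool_rot: [-3.139, -0.002, 1.645]
force: [-0.0, 0.2, 0.2]
width: 53.4
gripper_force: 0.0
```

Call:
drive_tool([
  {"fingers":0.2,"linear":[0,0,0],"twist":0},
  {"fingers":0.2,"linear":[0,0,0],"twist":0},
  {"fingers":0.2,"linear":[0,0,0],"twist":0},
  {"fingers":0.2,"linear":[0,0,0],"twist":0},
  {"fingers":0.2,"linear":[0,0,0],"twist":0},
])

```text
clock: 13.6
eef_pos: [523.2, -151.2, 36.8]
tool_rot: [3.138, 0.001, 1.642]
force: [0.6, 0.8, 7.9]
width: 35.0
gripper_force: 60.5
```

Call:
drive_tool([
  {"fingers":0.2,"linear":[0,0,-0.015],"twist":0},
  {"fingers":0.2,"linear":[0,0,-0.035],"twist":0},
  {"fingers":0.2,"linear":[0,0,-0.035],"twist":0},
  {"fingers":0.2,"linear":[0,0,-0.03],"twist":0},
  {"fingers":0.2,"linear":[0,0,0],"twist":0},
])

```text
clock: 14.02
eef_pos: [525.6, -152.0, 156.1]
tool_rot: [3.131, 0.004, 1.641]
force: [1.3, 0.9, -0.9]
width: 35.0
gripper_force: 60.1
```

```bash
python3 - <<'E'
from h import *
go(655,69.5,145,1.64)
W=load('w7');a=(194,213);print('blue',atz(W,a,62),tri((load('top0'),(210+480/2.8,195+337/2.8)),(W,a)))
# cool tub rim corners in v7 right: far-left, far-right(?), lower
for u in((782,10),(682,232),(620,210)):print(atz(W,(u[0]-200,u[1]+100),36).round(1))
E
```

```text
at [ 525.6 -152.   156.1] yaw 1.641 | twist 0.001 (0.0 rows) lin [0.212  0.1444 0.0111] (6.4 rows) w 35.0 F [ 1.3  0.9 -0.9] q [ 0.53  0.61 -0.45  1.89  0.39  0.72 -0.07] t 14.0
blue [ 441.67169007 -125.88477659   62.        ] [ 438.96476101 -129.17637485   53.22883266]
[678.8 -48.3  36. ]
[ 648.7 -209.3   36. ]
[ 598.7 -194.2   36. ]
```

Call:
drive_tool([
  {"fingers":0.2,"linear":[0.0303,0.0206,0],"twist":0},
  {"fingers":0.2,"linear":[0.0303,0.0206,0],"twist":0},
  {"fingers":0.2,"linear":[0.0303,0.0206,0],"twist":0},
  {"fingers":0.2,"linear":[0.0303,0.0206,0],"twist":0},
  {"fingers":0.2,"linear":[0.0303,0.0206,0],"twist":0},
])

```text
clock: 14.43
eef_pos: [614.1, 8.2, 150.0]
tool_rot: [3.141, 0.0, 1.641]
force: [0.8, -0.9, -0.8]
width: 34.7
gripper_force: 60.1
```

Call:
drive_tool([
  {"fingers":0.2,"linear":[0.0303,0.0206,0],"twist":0},
  {"fingers":0.2,"linear":[0.0303,0.0206,0.01],"twist":0},
  {"fingers":0.2,"linear":[0,0,0.02],"twist":0},
  {"fingers":0.2,"linear":[0,0,0.005],"twist":0},
  {"fingers":0.2,"linear":[0,0,0],"twist":0},
])

```text
clock: 14.85
eef_pos: [648.6, 69.8, 112.8]
tool_rot: [-3.137, 0.001, 1.642]
force: [-0.0, -0.3, -0.8]
width: 35.1
gripper_force: 60.1
```

Call:
drive_tool([
  {"fingers":0.2,"linear":[0,0,0],"twist":0},
])

```text
clock: 14.93
eef_pos: [650.0, 68.8, 114.7]
tool_rot: [-3.141, 0.001, 1.64]
force: [-0.5, 0.5, -0.2]
width: 35.3
gripper_force: 60.1
```

```bash
cat >> h.py <<'E'
def corners(cx,cy,yaw,hx,hy,z):
    c,s=np.cos(yaw),np.sin(yaw); return [(cx+c*a-s*b,cy+s*a+c*b,z) for a,b in((-hx,-hy),(hx,-hy),(hx,hy),(-hx,hy))]
def score(f,x,y,yaw,col):
    """fraction of the ledge ring (visible) that has the box colour minus that just outside; finds shift"""
    W=load(f);a=cv2.imread(f'pics/{f}.png');h=cv2.cvtColor(a,cv2.COLOR_BGR2HSV)
    m=cv2.inRange(h,*(((2,120,140),(11,255,255)) if col=='w' else ((100,120,60),(113,255,255))))>0
    best=[]
    for dx in range(-40,41,2):
        for dy in range(-40,41,2):
            for da in(-.2,-.1,-.05,0,.05,.1,.2):
                def fill(hx,hy,z):
                    i=np.zeros(m.shape,np.uint8);p=np.array([proj(W,v) for v in corners(x+dx,y+dy,yaw+da,hx,hy,z)]).round().astype(np.int32);cv2.fillPoly(i,[p],1);return i>0
                r=fill(94,40,20)&~fill(86,32,20); o=fill(102,48,20)&~fill(94,40,20)
                best.append((m[r].mean()-m[o].mean(),dx,dy,da))
    best.sort(reverse=True);return best[:4]
E
python3 - <<'E'
from h import *
go(654.5,69.5,46,1.64)
snap('wrist','w8')
print(score('w6',651,124.5,-1.51,'w'));print(score('w8',651,124.5,-1.51,'w'))
print(score('w7',636,-123,-1.755,'c'))
E
```

```text
at [650.   68.8 114.7] yaw 1.64 | twist 0.0 (0.0 rows) lin [0.0003 0.0046 0.0687] (1.7 rows) w 35.3 F [-0.5  0.5 -0.2] q [ 0.08  0.79 -0.4   1.6   0.39  0.83 -0.41] t 14.9
[(np.float64(0.8145945091618397), 0, -2, 0), (np.float64(0.8021664986741889), 0, 0, 0), (np.float64(0.755800272586749), -2, 0, 0), (np.float64(0.7523699801496375), 0, 2, 0)]
[(np.float64(0.7807094870183641), -2, 12, 0), (np.float64(0.7775848209854022), -2, 16, 0), (np.float64(0.777026889032415), -2, 18, 0), (np.float64(0.7756819192059675), -2, 14, 0)]
[(np.float64(0.4121224025093382), 2, -2, 0), (np.float64(0.40601449162390374), 2, 0, 0), (np.float64(0.39733354015167544), 0, -2, 0), (np.float64(0.38790235814760804), 0, 0, 0)]
```

```bash
python3 - <<'E'
from h import *
for f in('w6','w8'):
    W=load(f);a=cv2.imread(f'pics/{f}.png');h=cv2.cvtColor(a,cv2.COLOR_BGR2HSV)
    print(f,[proj(W,v).round(0).tolist() for v in corners(651,124.5,-1.51,94,40,20)])
    for n,lo,hi in(('orange',(9,200,150),(17,255,255)),('red',(175,180,120),(180,255,255)),('red0',(0,200,120),(3,255,255))):
        m=cv2.inRange(h,lo,hi);k,l,s,c=cv2.connectedComponentsWithStats(m)
        for i in range(1,k):
            if s[i,4]>400:print(n,s[i],c[i].round(0),atz(W,c[i],70).round(1))
E
```

```text
w6 [[264.0, 110.0], [272.0, 336.0], [361.0, 336.0], [373.0, 112.0]]
red [294 222  49  51 929] [317. 247.] [650.9 129.4  70. ]
red [180 306  32  30 599] [194. 318.] [566.   70.2  70. ]
red0 [294 222  50  51 984] [319. 247.] [651.7 130.   70. ]
w8 [[261.0, 2.0], [271.0, 295.0], [378.0, 296.0], [397.0, 4.0]]
red [ 299  135   64   66 1614] [331. 166.] [651.7 129.2  70. ]
red [ 163  261   43   42 1380] [184. 281.] [572.   57.6  70. ]
red0 [ 299  138   64   63 1542] [330. 170.] [651.5 127.   70. ]
```

The red jar is in the same place in both views, so the tub has not moved. I place yellow.

Call:
drive_tool([
  {"fingers":0.2,"linear":[0.0003,0.0038,0.008],"twist":0},
  {"fingers":0.2,"linear":[0,0,0.02],"twist":0},
  {"fingers":0.2,"linear":[0,0,0.02],"twist":0},
  {"fingers":0.2,"linear":[0,0,0.014],"twist":0},
  {"fingers":0.2,"linear":[0,0,0.006],"twist":0},
])

```text
clock: 15.4
eef_pos: [653.1, 69.9, 44.9]
tool_rot: [-3.139, 0.001, 1.641]
force: [-0.0, 0.2, 12.5]
width: 34.9
gripper_force: 61.7
```

Call:
drive_tool([
  {"fingers":0.2,"linear":[0,0,0.003],"twist":0},
  {"fingers":0.2,"linear":[0,0,0],"twist":0},
  {"fingers":0.2,"linear":[0,0,0],"twist":0},
])

```text
clock: 15.65
eef_pos: [654.5, 70.7, 44.9]
tool_rot: [3.141, 0.0, 1.641]
force: [-1.3, -1.6, 2.7]
width: 35.0
gripper_force: 60.4
```

Call:
drive_tool([
  {"fingers":0.6,"linear":[0,0,0],"twist":0},
  {"fingers":0.6,"linear":[0,0,0],"twist":0},
  {"fingers":0.6,"linear":[0,0,0],"twist":0},
  {"fingers":0.6,"linear":[0,0,-0.02],"twist":0},
  {"fingers":0.6,"linear":[0,0,-0.035],"twist":0},
])

```text
clock: 16.07
eef_pos: [651.2, 70.4, 95.5]
tool_rot: [-3.134, 0.001, 1.642]
force: [-0.1, 0.5, 0.1]
width: 51.7
gripper_force: 0.0
```

Call:
drive_tool([
  {"fingers":0.6,"linear":[0,0,-0.035],"twist":0},
  {"fingers":0.6,"linear":[0,0,-0.015],"twist":0},
  {"fingers":0.6,"linear":[0,0,0],"twist":0},
  {"fingers":0.6,"linear":[0,0,0],"twist":0},
])

```text
clock: 16.4
eef_pos: [654.9, 71.1, 149.9]
tool_rot: [3.139, -0.0, 1.642]
force: [-0.3, 0.4, -0.8]
width: 51.1
gripper_force: 0.0
```

```bash
python3 - <<'E'
from h import *
go(510,132,145,1.64)
snap('wrist','w9')
E
```

```text
at [654.9  71.1 149.9] yaw 1.642 | twist 0.002 (0.0 rows) lin [ 0.0707 -0.1403  0.0049] (3.9 rows) w 51.1 F [-0.3  0.4 -0.8] q [ 0.09  0.76 -0.42  1.56  0.37  0.9  -0.39] t 16.4
```

Call:
drive_tool([
  {"fingers":0.75,"linear":[0.0177,-0.0348,0],"twist":0},
  {"fingers":0.75,"linear":[0.0177,-0.0348,0],"twist":0},
  {"fingers":0.75,"linear":[0.0177,-0.0348,0],"twist":0},
  {"fingers":0.75,"linear":[0.0177,-0.0348,0.02],"twist":0},
  {"fingers":0.75,"linear":[0,0,0],"twist":0},
])

```text
clock: 16.87
eef_pos: [500.2, 132.7, 126.1]
tool_rot: [-3.126, 0.002, 1.65]
force: [-1.4, -0.7, 0.2]
width: 64.3
gripper_force: 0.0
```

Call:
drive_tool([
  {"fingers":0.75,"linear":[0,0,0],"twist":0},
  {"fingers":0.75,"linear":[0,0,0],"twist":0},
])

```text
clock: 17.03
eef_pos: [512.2, 130.8, 128.9]
tool_rot: [-3.141, 0.0, 1.642]
force: [0.8, 0.4, 0.3]
width: 64.0
gripper_force: 0.0
```

```bash
python3 - <<'E'
from h import *
go(510,132,33,1.64)
snap('wrist','w10');W=load('w10');a=cv2.imread('pics/w10.png');h=cv2.cvtColor(a,cv2.COLOR_BGR2HSV)
m=cv2.inRange(h,(50,150,90),(80,255,255));k,l,s,c=cv2.connectedComponentsWithStats(m)
for i in range(1,k):
    if s[i,4]>400:print(s[i],c[i].round(0),atz(W,c[i],62).round(1))
print('pred',proj(W,(510,132,62)))
for n in('w9',):
  W=load(n);h=cv2.cvtColor(cv2.imread(f'pics/{n}.png'),cv2.COLOR_BGR2HSV);m=cv2.inRange(h,(20,150,60),(32,255,255));k,l,s,c=cv2.connectedComponentsWithStats(m)
  for i in range(1,k):
    if s[i,4]>400:print('yel',s[i],c[i].round(0),atz(W,c[i],70).round(1))
E
```

```text
at [512.2 130.8 128.9] yaw 1.642 | twist 0.002 (0.0 rows) lin [ 0.0014 -0.0021  0.0959] (2.4 rows) w 64.0 F [0.8 0.4 0.3] q [-0.04  0.63 -0.4   1.94  0.39  0.64 -0.61] t 17.0
pred [315.94487244 257.30535879]
yel [623  58  17  63 639] [634.  95.] [833.5 181.9  70. ]
yel [  39  178   72   58 1604] [ 71. 201.] [493.9  94.9  70. ]
yel [ 292  227   52   54 2147] [318. 254.] [654.   70.6  70. ]
```

Call:
drive_tool([
  {"fingers":0.75,"linear":[0.0012,-0.002,0.03],"twist":0},
  {"fingers":0.75,"linear":[0,0,0.035],"twist":0},
  {"fingers":0.75,"linear":[0,0,0.03],"twist":0},
  {"fingers":0.75,"linear":[0,0,0],"twist":0},
  {"fingers":0.2,"linear":[0,0,0],"twist":0},
])

```text
clock: 17.5
eef_pos: [510.1, 131.3, 33.7]
tool_rot: [-3.139, 0.001, 1.641]
force: [-0.4, 0.3, 1.2]
width: 53.2
gripper_force: 0.0
```

Call:
drive_tool([
  {"fingers":0.2,"linear":[0,0,0],"twist":0},
  {"fingers":0.2,"linear":[0,0,0],"twist":0},
  {"fingers":0.2,"linear":[0,0,0],"twist":0},
  {"fingers":0.2,"linear":[0,0,0],"twist":0},
  {"fingers":0.2,"linear":[0,0,0],"twist":0},
])

```text
clock: 17.92
eef_pos: [511.4, 132.3, 36.4]
tool_rot: [3.138, -0.001, 1.641]
force: [-1.2, -1.2, 7.8]
width: 35.0
gripper_force: 60.7
```

Call:
drive_tool([
  {"fingers":0.2,"linear":[0,0,-0.015],"twist":0},
  {"fingers":0.2,"linear":[0,0,-0.035],"twist":0},
  {"fingers":0.2,"linear":[0,0,-0.035],"twist":0.12},
  {"fingers":0.2,"linear":[0,0,-0.03],"twist":0.12},
  {"fingers":0.2,"linear":[0,0,0],"twist":0.015},
])

```text
clock: 18.33
eef_pos: [513.6, 133.6, 155.7]
tool_rot: [3.132, -0.005, 1.382]
force: [0.3, 0.9, -1.4]
width: 35.1
gripper_force: 60.1
```

Call:
drive_tool([
  {"fingers":0.2,"linear":[0,0,0],"twist":0},
])

```text
clock: 18.42
eef_pos: [511.4, 132.3, 151.9]
tool_rot: [3.137, -0.002, 1.387]
force: [-0.2, -0.8, -1.4]
width: 35.2
gripper_force: 60.1
```

```bash
python3 - <<'E'
from h import *
go(647.6,-70.4,120,1.387)
E
```

```text
at [511.4 132.3 151.9] yaw 1.387 | twist -0.0 (0.0 rows) lin [-0.1744  0.171   0.0319] (6.2 rows) w 35.2 F [-0.2 -0.8 -1.4] q [-0.07  0.58 -0.35  1.93  0.31  0.67 -0.79] t 18.4
```

Call:
drive_tool([
  {"fingers":0.2,"linear":[-0.0249,0.0244,0],"twist":0},
  {"fingers":0.2,"linear":[-0.0249,0.0244,0],"twist":0},
  {"fingers":0.2,"linear":[-0.0249,0.0244,0],"twist":0},
  {"fingers":0.2,"linear":[-0.0249,0.0244,0],"twist":0},
  {"fingers":0.2,"linear":[-0.0249,0.0244,0],"twist":0},
])

```text
clock: 18.83
eef_pos: [606.7, -14.4, 148.1]
tool_rot: [-3.139, 0.001, 1.389]
force: [0.0, 0.2, -0.9]
width: 35.1
gripper_force: 60.1
```

Call:
drive_tool([
  {"fingers":0.2,"linear":[-0.0249,0.0244,0],"twist":0},
  {"fingers":0.2,"linear":[-0.0249,0.0244,0.01],"twist":0},
  {"fingers":0.2,"linear":[0,0,0.015],"twist":0},
  {"fingers":0.2,"linear":[0,0,0.005],"twist":0},
  {"fingers":0.2,"linear":[0,0,0],"twist":0},
])

```text
clock: 19.25
eef_pos: [643.4, -70.3, 116.5]
tool_rot: [-3.135, 0.0, 1.388]
force: [0.1, 0.5, -0.9]
width: 35.1
gripper_force: 60.2
```

Call:
drive_tool([
  {"fingers":0.2,"linear":[0,0,0],"twist":0},
])

```text
clock: 19.33
eef_pos: [644.8, -68.8, 118.8]
tool_rot: [-3.139, -0.001, 1.389]
force: [0.1, 0.6, -0.5]
width: 35.2
gripper_force: 60.2
```

```bash
python3 - <<'E'
from h import *
go(647.6,-70.4,46,1.387)
snap('wrist','w11');W=load('w11');a=cv2.imread('pics/w11.png')
for s in(score('w11',637.5,-124.5,-1.755,'c')):print(s)
for q in((94,40,20),(85,28.5,36)):
    p=np.array([proj(W,v) for v in corners(637.5,-124.5,-1.755,*q)]).round().astype(int); cv2.polylines(a,[p],True,(0,255,0),1)
cv2.imwrite('pics/w11o.png',a)
E
```

```text
at [644.8 -68.8 118.8] yaw 1.389 | twist 0.002 (0.0 rows) lin [-0.001   0.003   0.0728] (1.8 rows) w 35.2 F [ 0.1  0.6 -0.5] q [ 0.27  0.78 -0.35  1.61  0.34  0.82 -0.4 ] t 19.3
(np.float64(0.5592977662663521), 0, 2, 0)
(np.float64(0.5432711385976727), 0, 0, 0)
(np.float64(0.5073485361400053), -2, 2, 0)
(np.float64(0.4957288509231193), 0, 4, 0)
```

View pics/w11o.png

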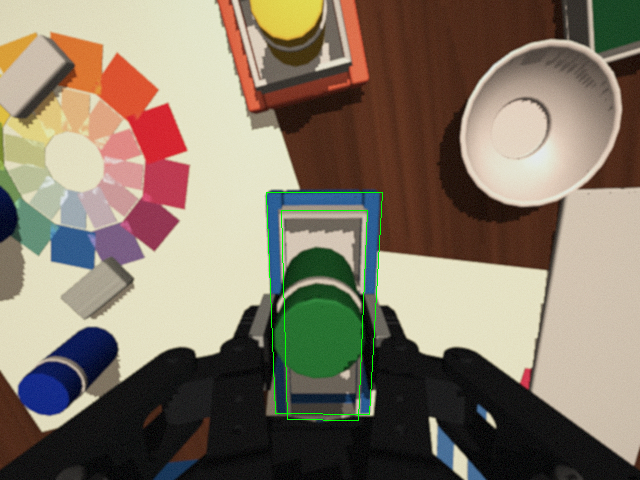

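The cool tub's outline fits at (637.5,-123.5). I place green in the near cell.

Call:
drive_tool([
  {"fingers":0.2,"linear":[0,0.0022,0.012],"twist":0},
  {"fingers":0.2,"linear":[0,0,0.02],"twist":0},
  {"fingers":0.2,"linear":[0,0,0.02],"twist":0},
  {"fingers":0.2,"linear":[0,0,0.014],"twist":0},
  {"fingers":0.2,"linear":[0,0,0.006],"twist":0},
])

```text
clock: 19.8
eef_pos: [646.8, -70.3, 45.6]
tool_rot: [-3.138, 0.0, 1.388]
force: [-0.5, 0.7, -0.3]
width: 35.0
gripper_force: 60.1
```

Call:
drive_tool([
  {"fingers":0.2,"linear":[0,0,0.001],"twist":0},
  {"fingers":0.2,"linear":[0,0,0],"twist":0},
  {"fingers":0.2,"linear":[0,0,0],"twist":0},
])

```text
clock: 20.05
eef_pos: [649.1, -70.8, 47.8]
tool_rot: [3.14, -0.0, 1.387]
force: [-0.1, -0.2, 0.3]
width: 34.6
gripper_force: 60.2
```

Call:
drive_tool([
  {"fingers":0.6,"linear":[0,0,0],"twist":0},
  {"fingers":0.6,"linear":[0,0,0],"twist":0},
  {"fingers":0.6,"linear":[0,0,0],"twist":0},
  {"fingers":0.6,"linear":[0,0,-0.02],"twist":0},
  {"fingers":0.6,"linear":[0,0,-0.035],"twist":0},
])

```text
clock: 20.47
eef_pos: [645.2, -71.0, 99.0]
tool_rot: [-3.134, 0.001, 1.387]
force: [0.3, -0.6, -0.6]
width: 51.1
gripper_force: 0.0
```

Call:
drive_tool([
  {"fingers":0.75,"linear":[0,0,-0.035],"twist":0},
  {"fingers":0.75,"linear":[0,0,-0.015],"twist":0},
  {"fingers":0.75,"linear":[0,0,0],"twist":0},
  {"fingers":0.75,"linear":[0,0,0],"twist":0},
])

```text
clock: 20.8
eef_pos: [648.9, -71.1, 153.3]
tool_rot: [3.139, -0.0, 1.387]
force: [-0.5, -0.3, -0.1]
width: 64.3
gripper_force: 0.0
```

```bash
python3 - <<'E'
from h import *
snap('wrist','w12'); go(440.8,-128.5,130,1.387)
W=load('w12');h=cv2.cvtColor(cv2.imread('pics/w12.png'),cv2.COLOR_BGR2HSV);m=cv2.inRange(h,(50,120,50),(80,255,255));k,l,s,c=cv2.connectedComponentsWithStats(m)
for i in range(1,k):
    if s[i,4]>400:print('gre',s[i],c[i].round(0),atz(W,c[i],70).round(1))
E
```

```text
at [647.9 -71.2 151.8] yaw 1.387 | twist -0.0 (0.0 rows) lin [-0.0942 -0.1931  0.0218] (5.4 rows) w 63.8 F [-0.2  0.  -0.5] q [ 0.28  0.74 -0.37  1.58  0.32  0.88 -0.39] t 20.9
gre [ 546    0   68   61 3334] [578.  25.] [818.9  34.6  70. ]
gre [ 294  223   50   51 2015] [318. 248.] [649.2 -68.8  70. ]
```

Call:
drive_tool([
  {"fingers":0.75,"linear":[-0.0157,-0.0322,0],"twist":0},
  {"fingers":0.75,"linear":[-0.0157,-0.0322,0],"twist":0},
  {"fingers":0.75,"linear":[-0.0157,-0.0322,0],"twist":0},
  {"fingers":0.75,"linear":[-0.0157,-0.0322,0],"twist":0},
  {"fingers":0.75,"linear":[-0.0157,-0.0322,0],"twist":0},
])

```text
clock: 21.27
eef_pos: [472.6, -118.8, 150.5]
tool_rot: [-3.138, -0.0, 1.387]
force: [0.5, -0.7, 0.3]
width: 63.9
gripper_force: 0.0
```

Call:
drive_tool([
  {"fingers":0.75,"linear":[-0.0157,-0.0322,0.01],"twist":0},
  {"fingers":0.75,"linear":[0,0,0.01],"twist":0},
  {"fingers":0.75,"linear":[0,0,0],"twist":0},
  {"fingers":0.75,"linear":[0,0,0],"twist":0},
  {"fingers":0.75,"linear":[0,0,0],"twist":0},
])

```text
clock: 21.68
eef_pos: [442.3, -127.7, 131.7]
tool_rot: [3.141, -0.001, 1.388]
force: [-0.0, 0.2, -0.4]
width: 64.1
gripper_force: 0.0
```

```bash
python3 - <<'E'
from h import *
go(441,-128,33,1.387)
snap('wrist','w13')
W=load('w13');h=cv2.cvtColor(cv2.imread('pics/w13.png'),cv2.COLOR_BGR2HSV);m=cv2.inRange(h,(115,150,80),(125,255,255));k,l,s,c=cv2.connectedComponentsWithStats(m)
for i in range(1,k):
    if s[i,4]>400:print('blue',s[i],c[i].round(0),atz(W,c[i],62).round(1))
print('pred',proj(W,(441,-128,62)),proj(W,(441,-128,0)))
E
```

```text
at [ 442.3 -127.7  131.7] yaw 1.388 | twist 0.001 (0.0 rows) lin [-0.0005 -0.0012  0.0987] (2.5 rows) w 64.1 F [-0.   0.2 -0.4] q [ 0.47  0.55 -0.36  2.12  0.36  0.53 -0.34] t 21.7
pred [317.07774687 258.82503194] [317.41353095 233.4648036 ]
```

Call:
drive_tool([
  {"fingers":0.75,"linear":[-0.0004,-0.001,0.03],"twist":0},
  {"fingers":0.75,"linear":[0,0,0.035],"twist":0},
  {"fingers":0.75,"linear":[0,0,0.033],"twist":0},
  {"fingers":0.75,"linear":[0,0,0],"twist":0},
  {"fingers":0.2,"linear":[0,0,0],"twist":0},
])

```text
clock: 22.15
eef_pos: [439.6, -127.5, 32.9]
tool_rot: [-3.138, -0.0, 1.388]
force: [-0.5, 0.9, 0.6]
width: 52.9
gripper_force: 0.0
```

Call:
drive_tool([
  {"fingers":0.2,"linear":[0,0,0],"twist":0},
  {"fingers":0.2,"linear":[0,0,0],"twist":0},
  {"fingers":0.2,"linear":[0,0,0],"twist":0},
  {"fingers":0.2,"linear":[0,0,0],"twist":0},
  {"fingers":0.2,"linear":[0,0,0],"twist":0},
])

```text
clock: 22.57
eef_pos: [441.4, -128.8, 35.6]
tool_rot: [3.138, 0.0, 1.386]
force: [-0.2, 0.2, 8.8]
width: 35.2
gripper_force: 60.8
```

Call:
drive_tool([
  {"fingers":0.2,"linear":[0,0,-0.015],"twist":0},
  {"fingers":0.2,"linear":[0,0,-0.035],"twist":0},
  {"fingers":0.2,"linear":[0,0,-0.035],"twist":0},
  {"fingers":0.2,"linear":[0,0,-0.035],"twist":0},
  {"fingers":0.2,"linear":[0,0,0],"twist":0},
])

```text
clock: 22.98
eef_pos: [443.7, -129.1, 159.9]
tool_rot: [3.13, 0.001, 1.386]
force: [2.0, -1.1, -0.4]
width: 35.5
gripper_force: 60.2
```

Call:
drive_tool([
  {"fingers":0.2,"linear":[0,0,0],"twist":0},
])

```text
clock: 23.07
eef_pos: [441.4, -129.2, 156.4]
tool_rot: [3.136, 0.001, 1.386]
force: [-0.5, -0.3, -2.1]
width: 35.3
gripper_force: 60.2
```

```bash
python3 - <<'E'
from h import *
go(637.5,-124,120,1.387)
E
```

```text
at [ 441.4 -129.2  156.4] yaw 1.386 | twist -0.001 (0.0 rows) lin [0.0409 0.1918 0.0364] (5.0 rows) w 35.3 F [-0.5 -0.3 -2.1] q [ 0.51  0.5  -0.4   2.11  0.35  0.59 -0.33] t 23.1
```

Call:
drive_tool([
  {"fingers":0.2,"linear":[0.0082,0.0382,0],"twist":0},
  {"fingers":0.2,"linear":[0.0082,0.0382,0],"twist":0},
  {"fingers":0.2,"linear":[0.0082,0.0382,0],"twist":0},
  {"fingers":0.2,"linear":[0.0082,0.0382,0],"twist":0},
  {"fingers":0.2,"linear":[0.0082,0.0382,0],"twist":0},
])

```text
clock: 23.48
eef_pos: [635.8, -123.2, 152.6]
tool_rot: [-3.139, 0.001, 1.387]
force: [0.7, 0.6, 0.3]
width: 35.2
gripper_force: 60.3
```

Call:
drive_tool([
  {"fingers":0.2,"linear":[0,0,0.02],"twist":0},
  {"fingers":0.2,"linear":[0,0,0.015],"twist":0},
  {"fingers":0.2,"linear":[0,0,0],"twist":0},
  {"fingers":0.2,"linear":[0,0,0],"twist":0},
  {"fingers":0.2,"linear":[0,0,0],"twist":0},
])

```text
clock: 23.9
eef_pos: [634.9, -123.1, 118.9]
tool_rot: [-3.141, 0.0, 1.387]
force: [-0.0, -0.3, -0.6]
width: 35.3
gripper_force: 60.4
```

```bash
python3 - <<'E'
from h import *
go(637.5,-124,46,1.387)
snap('wrist','w14')
for s in(score('w14',637.5,-123.5,-1.755,'c')):print(s)
W=load('w14');h=cv2.cvtColor(cv2.imread('pics/w14.png'),cv2.COLOR_BGR2HSV);m=cv2.inRange(h,(50,120,50),(80,255,255));k,l,s,c=cv2.connectedComponentsWithStats(m)
for i in range(1,k):
    if s[i,4]>400:print('gre',s[i],c[i].round(0),atz(W,c[i],70).round(1))
E
```

```text
at [ 634.9 -123.1  118.9] yaw 1.387 | twist -0.0 (0.0 rows) lin [-0.0004  0.0027  0.0729] (1.8 rows) w 35.3 F [-0.  -0.3 -0.6] q [ 0.37  0.78 -0.38  1.62  0.36  0.82 -0.34] t 23.9
(np.float64(0.6179684325133008), 0, 0, 0)
(np.float64(0.6171380131805242), 0, -2, 0)
(np.float64(0.5875135322620936), -2, -2, 0)
(np.float64(0.5586209956427955), 0, 2, 0)
gre [ 296  143   63   65 3185] [327. 175.] [649. -70.  70.]
```

Call:
drive_tool([
  {"fingers":0.2,"linear":[-0.0004,0.0018,0.012],"twist":0},
  {"fingers":0.2,"linear":[0,0,0.02],"twist":0},
  {"fingers":0.2,"linear":[0,0,0.02],"twist":0},
  {"fingers":0.2,"linear":[0,0,0.014],"twist":0},
  {"fingers":0.2,"linear":[0,0,0.006],"twist":0},
])

```text
clock: 24.37
eef_pos: [635.6, -123.9, 44.6]
tool_rot: [-3.139, 0.0, 1.387]
force: [-0.4, -0.6, -0.6]
width: 35.2
gripper_force: 60.4
```

Call:
drive_tool([
  {"fingers":0.2,"linear":[0,0,0.002],"twist":0},
  {"fingers":0.2,"linear":[0,0,0],"twist":0},
  {"fingers":0.2,"linear":[0,0,0],"twist":0},
])

```text
clock: 24.62
eef_pos: [637.9, -123.7, 45.7]
tool_rot: [3.14, -0.0, 1.387]
force: [-0.1, -0.3, -1.5]
width: 35.2
gripper_force: 60.3
```

Call:
drive_tool([
  {"fingers":0.6,"linear":[0,0,0],"twist":0},
  {"fingers":0.6,"linear":[0,0,0],"twist":0},
  {"fingers":0.6,"linear":[0,0,0],"twist":0},
  {"fingers":0.6,"linear":[0,0,-0.02],"twist":0},
  {"fingers":0.6,"linear":[0,0,-0.035],"twist":0},
])

```text
clock: 25.03
eef_pos: [634.0, -123.6, 97.0]
tool_rot: [-3.134, 0.0, 1.387]
force: [-0.1, -0.6, -0.1]
width: 51.4
gripper_force: 0.0
```

Call:
drive_tool([
  {"fingers":0.6,"linear":[0,0,-0.035],"twist":0},
  {"fingers":0.6,"linear":[0,0,-0.035],"twist":0},
  {"fingers":0.6,"linear":[0,0,-0.02],"twist":0},
  {"fingers":0.6,"linear":[0,0,0],"twist":0},
  {"fingers":0.6,"linear":[0,0,0],"twist":0},
])

```text
clock: 25.45
eef_pos: [637.9, -123.9, 191.7]
tool_rot: [3.138, 0.0, 1.387]
force: [-0.6, -0.0, -0.6]
width: 51.1
gripper_force: 0.0
```

```bash
python3 - <<'E'
from h import *
snap('wrist','w15'); snap('side','side15'); snap('top','top15')
go(417.5,-301,190,1.387)
go(417.5,-301,190,0)
a=cv2.imread('pics/side15.png');b=cv2.imread('pics/side0.png')
for n,(x,y,w,h) in dict(lidw=(238,390,145,88),lidc=(420,174,105,68)).items():
    t=b[y:y+h,x:x+w]; r=cv2.matchTemplate(a,t,cv2.TM_CCOEFF_NORMED); print(n,(x,y),cv2.minMaxLoc(r)[1::2])
a=cv2.imread('pics/top15.png');b=cv2.imread('pics/top0.png')
for n,(x,y,w,h) in dict(lidw=(132,285,72,96),lidc=(438,278,50,96)).items():
    t=b[y:y+h,x:x+w]; r=cv2.matchTemplate(a,t,cv2.TM_CCOEFF_NORMED); print('top',n,(x,y),cv2.minMaxLoc(r)[1::2])
E
```

```text
at [ 635.9 -123.8  188.4] yaw 1.387 | twist -0.0 (0.0 rows) lin [-0.2141 -0.1823 -0.0016] (7.0 rows) w 51.0 F [-0.8  0.2 -0.2] q [ 0.39  0.7  -0.41  1.56  0.32  0.95 -0.31] t 25.6
at [ 635.9 -123.8  188.4] yaw 1.387 | twist 1.387 (11.6 rows) lin [-0.2184  0.1772 -0.0016] (7.0 rows) w 51.0 F [-0.8  0.2 -0.2] q [ 0.39  0.7  -0.41  1.56  0.32  0.95 -0.31] t 25.6
lidw (238, 390) (0.9984419345855713, (238, 390))
lidc (420, 174) (0.8670812249183655, (420, 174))
top lidw (132, 285) (0.9999167323112488, (132, 285))
top lidc (438, 278) (0.4185476005077362, (365, 266))
```

Call:
drive_tool([
  {"fingers":0.6,"linear":[-0.0306,-0.026,0],"twist":0},
  {"fingers":0.6,"linear":[-0.0306,-0.026,0],"twist":0},
  {"fingers":0.6,"linear":[-0.0306,-0.026,0],"twist":0},
  {"fingers":0.6,"linear":[-0.0306,-0.026,0],"twist":0},
  {"fingers":0.6,"linear":[-0.0306,-0.026,0],"twist":0},
])

```text
clock: 26.02
eef_pos: [478.7, -250.9, 188.3]
tool_rot: [-3.139, -0.001, 1.387]
force: [0.3, -1.8, -1.1]
width: 51.1
gripper_force: 0.0
```

Call:
drive_tool([
  {"fingers":0.6,"linear":[-0.0306,-0.026,0],"twist":0},
  {"fingers":0.6,"linear":[-0.0306,-0.026,0],"twist":0.118},
  {"fingers":0.6,"linear":[0,0,0],"twist":0.118},
  {"fingers":0.6,"linear":[0,0,0],"twist":0.118},
  {"fingers":0.6,"linear":[0,0,0],"twist":0.118},
])

```text
clock: 26.43
eef_pos: [417.2, -301.6, 188.6]
tool_rot: [-3.139, 0.0, 0.906]
force: [-0.8, -0.0, 0.4]
width: 51.4
gripper_force: 0.0
```

Call:
drive_tool([
  {"fingers":0.6,"linear":[0,0,0],"twist":0.118},
  {"fingers":0.6,"linear":[0,0,0],"twist":0.118},
  {"fingers":0.6,"linear":[0,0,0],"twist":0.118},
  {"fingers":0.6,"linear":[0,0,0],"twist":0.118},
  {"fingers":0.6,"linear":[0,0,0],"twist":0.118},
])

```text
clock: 26.85
eef_pos: [418.0, -300.5, 188.5]
tool_rot: [-3.139, 0.002, 0.319]
force: [0.4, -0.4, -0.4]
width: 51.3
gripper_force: 0.0
```

Call:
drive_tool([
  {"fingers":0.6,"linear":[0,0,0],"twist":0.118},
  {"fingers":0.6,"linear":[0,0,0],"twist":0.118},
  {"fingers":0.6,"linear":[0,0,0],"twist":0.118},
  {"fingers":0.6,"linear":[0,0,0],"twist":0},
  {"fingers":0.6,"linear":[0,0,0],"twist":0},
])

```text
clock: 27.27
eef_pos: [418.3, -300.6, 188.9]
tool_rot: [-3.141, 0.002, -0.026]
force: [0.1, 0.3, -0.2]
width: 51.0
gripper_force: 0.0
```

```bash
python3 - <<'E'
from h import *
go(417.5,-301,60,-.03)
snap('wrist','w16');W=load('w16');a=cv2.imread('pics/w16.png')
for q,z in(((91,37),57),((40,9),83)):
    p=np.array([proj(W,v) for v in corners(417.5,-301,-.03,*q,z)]).round().astype(int); cv2.polylines(a,[p],True,(0,255,0),1)
cv2.imwrite('pics/w16o.png',a)
E
```

```text
at [ 418.3 -300.6  188.9] yaw -0.026 | twist 0.004 (0.0 rows) lin [-0.0008  0.0005  0.1289] (3.2 rows) w 51.0 F [ 0.1  0.3 -0.2] q [ 0.59  0.5  -0.04  1.93  0.03  0.71 -1.06] t 27.3
```

View pics/w16o.png

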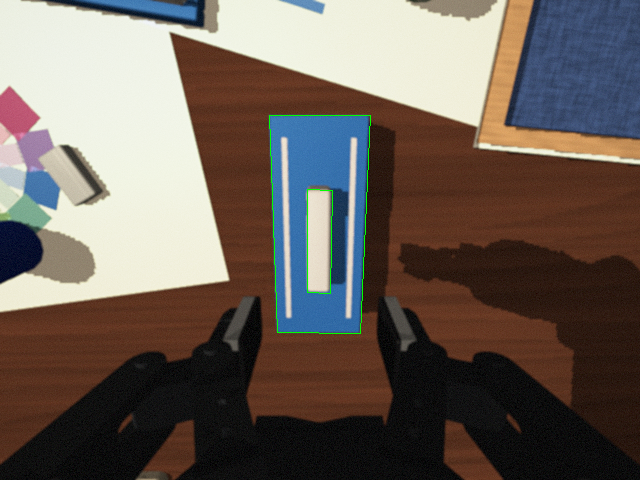

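The outline and handle prediction for the cool lid fit exactly: handle (319,241), lid top edge (270,116) to (361,333). I grip the handle.

Call:
drive_tool([
  {"fingers":0.6,"linear":[-0.0006,0.0004,0.03],"twist":0.004},
  {"fingers":0.6,"linear":[0,0,0.035],"twist":0},
  {"fingers":0.6,"linear":[0,0,0.035],"twist":0},
  {"fingers":0.6,"linear":[0,0,0.02],"twist":0},
  {"fingers":0.6,"linear":[0,0,0.007],"twist":0},
])

```text
clock: 27.73
eef_pos: [416.2, -299.9, 59.5]
tool_rot: [-3.138, 0.005, -0.031]
force: [-0.4, 0.6, 0.6]
width: 51.4
gripper_force: 0.0
```

Call:
drive_tool([
  {"fingers":0.6,"linear":[0,0,0],"twist":0},
  {"fingers":0.05,"linear":[0,0,0],"twist":0},
  {"fingers":0.05,"linear":[0,0,0],"twist":0},
  {"fingers":0.05,"linear":[0,0,0],"twist":0},
  {"fingers":0.05,"linear":[0,0,0],"twist":0},
])

```text
clock: 28.15
eef_pos: [419.1, -301.8, 64.1]
tool_rot: [3.14, -0.002, -0.033]
force: [0.1, 1.2, 3.5]
width: 16.6
gripper_force: 63.4
```

Call:
drive_tool([
  {"fingers":0.05,"linear":[0,0,0],"twist":0},
  {"fingers":0.05,"linear":[0,0,0],"twist":0},
])

```text
clock: 28.32
eef_pos: [419.1, -301.7, 64.0]
tool_rot: [3.141, -0.002, -0.033]
force: [-0.2, 2.0, 7.2]
width: 16.6
gripper_force: 63.9
```

Call:
drive_tool([
  {"fingers":0.05,"linear":[0,0,-0.015],"twist":0},
  {"fingers":0.05,"linear":[0,0,-0.03],"twist":0},
  {"fingers":0.05,"linear":[0,0,-0.035],"twist":0},
  {"fingers":0.05,"linear":[0,0,-0.035],"twist":0},
  {"fingers":0.05,"linear":[0,0,-0.01],"twist":0},
])

```text
clock: 28.73
eef_pos: [420.4, -303.0, 192.7]
tool_rot: [3.137, -0.007, -0.033]
force: [0.6, -0.5, -1.3]
width: 16.5
gripper_force: 63.0
```

Call:
drive_tool([
  {"fingers":0.05,"linear":[0,0,0],"twist":-0.06},
  {"fingers":0.05,"linear":[0,0,0],"twist":-0.118},
  {"fingers":0.05,"linear":[0,0,0],"twist":-0.118},
  {"fingers":0.05,"linear":[0,0,0],"twist":-0.118},
  {"fingers":0.05,"linear":[0,0,0],"twist":-0.118},
])

```text
clock: 29.15
eef_pos: [417.8, -301.2, 187.6]
tool_rot: [-3.141, 0.0, 0.505]
force: [-0.1, -0.3, -1.7]
width: 16.8
gripper_force: 62.8
```

Call:
drive_tool([
  {"fingers":0.05,"linear":[0,0,0],"twist":-0.118},
  {"fingers":0.05,"linear":[0,0,0],"twist":-0.118},
  {"fingers":0.05,"linear":[0,0,0],"twist":-0.118},
  {"fingers":0.05,"linear":[0,0,0],"twist":-0.118},
  {"fingers":0.05,"linear":[0,0,0],"twist":-0.118},
])

```text
clock: 29.57
eef_pos: [417.7, -301.3, 187.4]
tool_rot: [-3.141, 0.0, 1.095]
force: [-0.4, -0.9, -1.5]
width: 16.7
gripper_force: 62.8
```

Call:
drive_tool([
  {"fingers":0.05,"linear":[0,0,0],"twist":-0.118},
  {"fingers":0.05,"linear":[0,0,0],"twist":-0.118},
  {"fingers":0.05,"linear":[0,0,0],"twist":-0.06},
  {"fingers":0.05,"linear":[0,0,0],"twist":0},
  {"fingers":0.05,"linear":[0,0,0],"twist":0},
])

```text
clock: 29.98
eef_pos: [417.8, -301.4, 187.5]
tool_rot: [-3.141, -0.0, 1.383]
force: [-0.3, 0.7, -0.6]
width: 16.4
gripper_force: 62.8
```

```bash
python3 - <<'E'
from h import *
snap('side','side17'); snap('top','top17')
go(637.8,-122,150,1.384)
E
```

```text
at [ 418.  -301.4  187.6] yaw 1.383 | twist -0.001 (0.0 rows) lin [0.2171 0.1827 0.0376] (7.2 rows) w 16.5 F [ 0.7 -0.4 -1.1] q [ 0.87  0.53 -0.44  1.93  0.32  0.75  0.06] t 30.1
```

```bash
python3 - <<'E'
from h import *
for f in('top0','top17','side0','side17'): 
    print(f,'cool',score(f,637.5,-123.5,-1.755,'c')[0]); print(f,'warm',score(f,651,124.5,-1.51,'w')[0])
E
```

```text
top0 cool (np.float64(0.47708012231813546), 0, -4, 0)
top0 warm (np.float64(0.8111663012635113), 0, -2, 0)
top17 cool (np.float64(0.4793895911403064), 0, -4, 0)
top17 warm (np.float64(0.7892421119391152), 0, -2, 0)
side0 cool (np.float64(0.3390662584736497), -2, 2, 0)
side0 warm (np.float64(0.5630480357305624), -4, 12, 0)
side17 cool (np.float64(0.3632298272468839), -2, 2, 0)
side17 warm (np.float64(0.5255633665842341), -4, 10, 0)
```

Call:
drive_tool([
  {"fingers":0.05,"linear":[0.0271,0.0228,0],"twist":0},
  {"fingers":0.05,"linear":[0.0271,0.0228,0],"twist":0},
  {"fingers":0.05,"linear":[0.0271,0.0228,0],"twist":0},
  {"fingers":0.05,"linear":[0.0271,0.0228,0],"twist":0},
  {"fingers":0.05,"linear":[0.0271,0.0228,0],"twist":0},
])

```text
clock: 30.5
eef_pos: [556.4, -188.1, 187.8]
tool_rot: [-3.142, 0.0, 1.384]
force: [0.2, -0.5, -1.1]
width: 16.7
gripper_force: 62.9
```

Call:
drive_tool([
  {"fingers":0.05,"linear":[0.0271,0.0228,0],"twist":0},
  {"fingers":0.05,"linear":[0.0271,0.0228,0],"twist":0},
  {"fingers":0.05,"linear":[0.0271,0.0228,0],"twist":0},
  {"fingers":0.05,"linear":[0,0,0],"twist":0},
  {"fingers":0.05,"linear":[0,0,0],"twist":0},
])

```text
clock: 30.92
eef_pos: [638.8, -118.8, 187.4]
tool_rot: [3.142, -0.002, 1.388]
force: [-0.5, 0.3, -2.1]
width: 16.7
gripper_force: 62.8
```

Call:
drive_tool([
  {"fingers":0.05,"linear":[0,0,0],"twist":0},
  {"fingers":0.05,"linear":[0,0,0],"twist":0},
])

```text
clock: 31.08
eef_pos: [636.4, -123.7, 187.5]
tool_rot: [-3.14, 0.002, 1.383]
force: [-1.0, -0.0, -1.3]
width: 16.7
gripper_force: 62.8
```

```bash
python3 - <<'E'
from h import *
snap('wrist','w18'); snap('side','side18')
go(637.8,-122,115,1.384)
W=load('w18');a=cv2.imread('pics/w18.png')
for q,z in(((94,40),20),((85,28.5),36)):
    p=np.array([proj(W,v) for v in corners(637.5,-123.5,-1.755,*q,z)]).round().astype(int); cv2.polylines(a,[p],True,(0,255,0),1); print(p.tolist())
st=monitor.read_state();x,y,zz=st['eef_pos'];yw=st['tool_rot'][2]
lx,ly=x-1.6*np.cos(yw),y-1.6*np.sin(yw)
for q,z in(((91,37),zz-64),((40,9),zz+19)):
    p=np.array([proj(W,v) for v in corners(lx,ly,yw,*q,z)]).round().astype(int); cv2.polylines(a,[p],True,(0,0,255),1)
cv2.imwrite('pics/w18o.png',a)
E
```

```text
at [ 636.6 -123.8  187.8] yaw 1.382 | twist -0.002 (0.0 rows) lin [0.002  0.0008 0.0728] (1.8 rows) w 16.6 F [ 0.9 -0.4 -0.7] q [ 0.39  0.7  -0.41  1.56  0.32  0.95 -0.32] t 31.2
[[272, 112], [280, 314], [361, 314], [368, 111]]
[[284, 122], [290, 314], [351, 314], [356, 122]]
```

The tub has not moved. I lower the lid.

Call:
drive_tool([
  {"fingers":0.05,"linear":[0.0015,0.0006,0.02],"twist":0},
  {"fingers":0.05,"linear":[0,0,0.03],"twist":0},
  {"fingers":0.05,"linear":[0,0,0.02],"twist":0},
  {"fingers":0.05,"linear":[0,0,0.006],"twist":0},
  {"fingers":0.05,"linear":[0,0,0],"twist":0},
])

```text
clock: 31.6
eef_pos: [636.7, -121.6, 110.2]
tool_rot: [-3.138, 0.001, 1.383]
force: [0.1, 0.2, -0.3]
width: 16.4
gripper_force: 62.8
```

Call:
drive_tool([
  {"fingers":0.05,"linear":[0,0,0],"twist":0},
  {"fingers":0.05,"linear":[0,0,0],"twist":0},
  {"fingers":0.05,"linear":[0,0,0],"twist":0},
])

```text
clock: 31.85
eef_pos: [639.6, -120.9, 113.6]
tool_rot: [3.138, -0.0, 1.384]
force: [-0.7, 0.5, -1.9]
width: 16.9
gripper_force: 62.8
```

```bash
python3 - <<'E'
from h import *
go(637.8,-122,94,1.384)
E
```

```text
at [ 639.6 -120.9  113.6] yaw 1.384 | twist 0.0 (0.0 rows) lin [-0.0014 -0.0016  0.0196] (0.5 rows) w 16.9 F [-0.7  0.5 -1.9] q [ 0.36  0.79 -0.38  1.61  0.37  0.81 -0.36] t 31.9
```

Call:
drive_tool([
  {"fingers":0.05,"linear":[-0.0007,-0.0006,0.006],"twist":0},
  {"fingers":0.05,"linear":[0,0,0.004],"twist":0},
  {"fingers":0.05,"linear":[0,0,0.003],"twist":0},
  {"fingers":0.05,"linear":[0,0,0],"twist":0},
  {"fingers":0.05,"linear":[0,0,0],"twist":0},
])

```text
clock: 32.27
eef_pos: [637.5, -121.2, 98.5]
tool_rot: [-3.141, -0.0, 1.385]
force: [-0.4, 0.5, -1.8]
width: 16.6
gripper_force: 62.8
```

Call:
drive_tool([
  {"fingers":0.05,"linear":[0,0,0.003],"twist":0},
  {"fingers":0.05,"linear":[0,0,0.002],"twist":0},
  {"fingers":0.05,"linear":[0,0,0.002],"twist":0},
  {"fingers":0.05,"linear":[0,0,0],"twist":0},
  {"fingers":0.05,"linear":[0,0,0],"twist":0},
])

```text
clock: 32.68
eef_pos: [638.8, -121.3, 92.4]
tool_rot: [3.139, -0.0, 1.385]
force: [1.4, -0.5, 1.6]
width: 16.5
gripper_force: 63.2
```

Call:
drive_tool([
  {"fingers":0.05,"linear":[0,0,0.001],"twist":0},
  {"fingers":0.05,"linear":[0,0,0.001],"twist":0},
  {"fingers":0.05,"linear":[0,0,0.001],"twist":0},
  {"fingers":0.05,"linear":[0,0,0],"twist":0},
])

```text
clock: 33.02
eef_pos: [639.1, -121.3, 90.9]
tool_rot: [3.138, -0.0, 1.385]
force: [-0.2, -0.2, 10.3]
width: 16.5
gripper_force: 64.6
```

Call:
drive_tool([
  {"fingers":0.05,"linear":[0,0,0.001],"twist":0},
  {"fingers":0.05,"linear":[0,0,0.001],"twist":0},
  {"fingers":0.05,"linear":[0,0,0.001],"twist":0},
  {"fingers":0.05,"linear":[0,0,0],"twist":0},
])

```text
clock: 33.35
eef_pos: [638.2, -121.3, 85.7]
tool_rot: [3.14, -0.0, 1.385]
force: [2.3, -0.3, -3.6]
width: 16.7
gripper_force: 62.5
```

Call:
drive_tool([
  {"fingers":0.05,"linear":[0,0,0.001],"twist":0},
  {"fingers":0.05,"linear":[0,0,0.001],"twist":0},
  {"fingers":0.05,"linear":[0,0,0.001],"twist":0},
  {"fingers":0.05,"linear":[0,0,0],"twist":0},
])

```text
clock: 33.68
eef_pos: [638.2, -121.4, 84.0]
tool_rot: [3.14, 0.0, 1.385]
force: [-0.4, -0.2, 7.3]
width: 16.7
gripper_force: 63.8
```

Call:
drive_tool([
  {"fingers":0.05,"linear":[0,0,0.001],"twist":0},
  {"fingers":0.05,"linear":[0,0,0.001],"twist":0},
  {"fingers":0.05,"linear":[0,0,0.001],"twist":0},
  {"fingers":0.05,"linear":[0,0,0],"twist":0},
])

```text
clock: 34.02
eef_pos: [638.1, -121.4, 83.8]
tool_rot: [3.14, 0.001, 1.385]
force: [-6.8, 0.8, 25.8]
width: 16.5
gripper_force: 66.3
```

It hits a hard stop at TCP 83.8, which puts the lid 20 mm above the base, with 25.8 N pressed. The cool lid is home, so I release and go to the warm lid.

Call:
drive_tool([
  {"fingers":0.05,"linear":[0,0,-0.003],"twist":0},
  {"fingers":0.6,"linear":[0,0,0],"twist":0},
  {"fingers":0.6,"linear":[0,0,0],"twist":0},
  {"fingers":0.6,"linear":[0,0,0],"twist":0},
  {"fingers":0.6,"linear":[0,0,0],"twist":0},
])

```text
clock: 34.43
eef_pos: [637.0, -121.2, 82.0]
tool_rot: [-3.14, 0.0, 1.385]
force: [1.0, 0.1, -0.2]
width: 51.5
gripper_force: 0.0
```

Call:
drive_tool([
  {"fingers":0.6,"linear":[0,0,-0.02],"twist":0},
  {"fingers":0.6,"linear":[0,0,-0.04],"twist":0},
  {"fingers":0.6,"linear":[0,0,-0.035],"twist":0},
  {"fingers":0.6,"linear":[0,0,0],"twist":0},
  {"fingers":0.6,"linear":[0,0,0],"twist":0},
])

```text
clock: 34.85
eef_pos: [639.1, -121.4, 179.9]
tool_rot: [3.137, -0.0, 1.385]
force: [-0.0, 0.3, -0.5]
width: 51.0
gripper_force: 0.0
```

Call:
drive_tool([
  {"fingers":0.6,"linear":[0,0,0],"twist":0},
  {"fingers":0.6,"linear":[0,0,0],"twist":0},
])

```text
clock: 35.02
eef_pos: [636.4, -121.4, 176.1]
tool_rot: [-3.138, 0.0, 1.385]
force: [-0.3, -0.4, -0.3]
width: 51.5
gripper_force: 0.0
```

```bash
python3 - <<'E'
from h import *
snap('wrist','w19'); snap('side','side19');snap('top','top19')
go(411.2,316.3,190,1.384)
for s in('19',): print(score('side'+s,651,124.5,-1.51,'w')[0])
a=cv2.imread('pics/side19.png');b=cv2.imread('pics/side0.png')
t=b[390:478,238:383]; print(cv2.minMaxLoc(cv2.matchTemplate(a,t,cv2.TM_CCOEFF_NORMED))[1::2])
E
```

```text
at [ 636.9 -121.2  176.3] yaw 1.385 | twist 0.001 (0.0 rows) lin [ 0.388  -0.303  -0.0137] (12.3 rows) w 51.3 F [ 0.1 -0.3  0.3] q [ 0.38  0.71 -0.41  1.57  0.33  0.93 -0.32] t 35.2
(np.float64(0.5392619967212204), -4, 10, 0)
(0.9984605312347412, (238, 390))
```

Call:
drive_tool([
  {"fingers":0.6,"linear":[0.0298,-0.0233,-0.001],"twist":0},
  {"fingers":0.6,"linear":[0.0298,-0.0233,-0.001],"twist":0},
  {"fingers":0.6,"linear":[0.0298,-0.0233,-0.001],"twist":0},
  {"fingers":0.6,"linear":[0.0298,-0.0233,-0.001],"twist":0},
  {"fingers":0.6,"linear":[0.0298,-0.0233,-0.001],"twist":0},
])

```text
clock: 35.58
eef_pos: [549.4, 48.0, 182.2]
tool_rot: [-3.14, 0.0, 1.384]
force: [-0.5, 1.2, 0.6]
width: 51.4
gripper_force: 0.0
```

Call:
drive_tool([
  {"fingers":0.6,"linear":[0.0298,-0.0233,-0.001],"twist":0},
  {"fingers":0.6,"linear":[0.0298,-0.0233,-0.001],"twist":0},
  {"fingers":0.6,"linear":[0.0298,-0.0233,-0.001],"twist":0},
  {"fingers":0.6,"linear":[0.0298,-0.0233,-0.001],"twist":0},
  {"fingers":0.6,"linear":[0.0298,-0.0233,-0.001],"twist":0},
])

```text
clock: 36.0
eef_pos: [462.5, 215.9, 187.4]
tool_rot: [-3.141, 0.001, 1.385]
force: [0.6, 0.4, -0.5]
width: 51.4
gripper_force: 0.0
```

Call:
drive_tool([
  {"fingers":0.6,"linear":[0.0298,-0.0233,-0.001],"twist":0},
  {"fingers":0.6,"linear":[0.0298,-0.0233,-0.001],"twist":0},
  {"fingers":0.6,"linear":[0.0298,-0.0233,-0.001],"twist":0},
  {"fingers":0.6,"linear":[0,0,0],"twist":0.11},
  {"fingers":0.6,"linear":[0,0,0],"twist":0.111},
])

```text
clock: 36.42
eef_pos: [409.6, 318.4, 190.4]
tool_rot: [-3.14, -0.0, 1.165]
force: [0.9, -0.3, -0.8]
width: 51.4
gripper_force: 0.0
```

Call:
drive_tool([
  {"fingers":0.6,"linear":[0,0,0],"twist":0.111},
  {"fingers":0.6,"linear":[0,0,0],"twist":0.111},
  {"fingers":0.6,"linear":[0,0,0],"twist":0.111},
  {"fingers":0.6,"linear":[0,0,0],"twist":0.111},
  {"fingers":0.6,"linear":[0,0,0],"twist":0.111},
])

```text
clock: 36.83
eef_pos: [411.4, 315.3, 190.2]
tool_rot: [3.142, 0.001, 0.603]
force: [0.7, -0.5, 0.7]
width: 51.5
gripper_force: 0.0
```

Call:
drive_tool([
  {"fingers":0.6,"linear":[0,0,0],"twist":0.111},
  {"fingers":0.6,"linear":[0,0,0],"twist":0.111},
  {"fingers":0.6,"linear":[0,0,0],"twist":0},
  {"fingers":0.6,"linear":[0,0,0],"twist":0},
  {"fingers":0.6,"linear":[0,0,0],"twist":0},
])

```text
clock: 37.25
eef_pos: [411.5, 315.5, 190.5]
tool_rot: [3.141, 0.001, 0.39]
force: [0.8, 0.2, -0.6]
width: 51.1
gripper_force: 0.0
```

```bash
cat >> h.py <<'E'
def lidfit(f,x,y,yaw,col,zt=57):
    W=load(f);h=cv2.cvtColor(cv2.imread(f'pics/{f}.png'),cv2.COLOR_BGR2HSV)
    m=cv2.inRange(h,*(((2,120,140),(13,255,255)) if col=='w' else ((98,120,60),(113,255,255))))>0
    g=cv2.inRange(h,(0,0,140),(180,70,255))>0
    best=[]
    for dx in range(-8,9,1):
        for dy in range(-8,9,1):
            for da in np.arange(-.06,.061,.015):
                def fill(hx,hy,z):
                    i=np.zeros(m.shape,np.uint8);p=np.array([proj(W,v) for v in corners(x+dx,y+dy,yaw+da,hx,hy,z)]).round().astype(np.int32);cv2.fillPoly(i,[p],1);return i>0
                r=fill(40,9,zt+26);o=fill(48,17,zt+26)&~r; R=fill(91,37,zt)&~fill(86,32,zt);O=fill(96,42,zt)&~fill(91,37,zt)
                best.append((g[r].mean()-g[o].mean()+m[R].mean()-m[O].mean(),dx,dy,round(da,3)))
    best.sort(reverse=True);return best[:4]
E
python3 - <<'E'
from h import *
go(411.2,316.3,62,.387)
snap('wrist','w20')
print('check on cool',lidfit('w16',417.5,-301,-.03,'c')[:2])
print(lidfit('w20',411.2,316.3,.387,'w'))
print('cool lid on box',lidfit('w19',637.5,-123.5,1.387,'c',77))
E
```

```text
at [411.5 315.5 190.5] yaw 0.39 | twist 0.003 (0.0 rows) lin [ 0.     -0.0009  0.1285] (3.2 rows) w 51.1 F [ 0.8  0.2 -0.6] q [-0.62  0.5  -0.13  1.92  0.09  0.73 -1.98] t 37.2
check on cool [(np.float64(1.7641143772796866), 0, 1, np.float64(0.0)), (np.float64(1.7633241107380482), 1, 1, np.float64(0.0))]
[(np.float64(1.7016029551697487), -1, 2, np.float64(0.015)), (np.float64(1.6895745825712498), 0, 3, np.float64(0.015)), (np.float64(1.6862227165271402), 0, 2, np.float64(0.015)), (np.float64(1.6813038249178984), 0, 2, np.float64(0.0))]
cool lid on box [(np.float64(1.6291143318903363), -1, 0, np.float64(0.0)), (np.float64(1.6051101759891873), -1, 0, np.float64(-0.015)), (np.float64(1.6047654060734284), -1, 1, np.float64(-0.015)), (np.float64(1.5991711016038017), -1, 1, np.float64(0.0))]
```

The cool lid fits at the shut height, within 1 mm. The warm lid's handle is at (411,318) with yaw 0.395, so I grip it.

Call:
drive_tool([
  {"fingers":0.6,"linear":[0.0003,-0.0025,0.03],"twist":-0.005},
  {"fingers":0.6,"linear":[0,0,0.035],"twist":0},
  {"fingers":0.6,"linear":[0,0,0.035],"twist":0},
  {"fingers":0.6,"linear":[0,0,0.02],"twist":0},
  {"fingers":0.6,"linear":[0,0,0.007],"twist":0},
])

```text
clock: 37.72
eef_pos: [409.3, 316.4, 60.7]
tool_rot: [3.14, 0.006, 0.393]
force: [0.4, 0.1, 0.1]
width: 51.3
gripper_force: 0.0
```

Call:
drive_tool([
  {"fingers":0.6,"linear":[0,0,0],"twist":0},
  {"fingers":0.05,"linear":[0,0,0],"twist":0},
  {"fingers":0.05,"linear":[0,0,0],"twist":0},
  {"fingers":0.05,"linear":[0,0,0],"twist":0},
  {"fingers":0.05,"linear":[0,0,0],"twist":0},
])

```text
clock: 38.13
eef_pos: [412.0, 318.8, 65.4]
tool_rot: [-3.14, -0.003, 0.392]
force: [-0.6, -0.3, 4.1]
width: 17.0
gripper_force: 61.7
```

Call:
drive_tool([
  {"fingers":0.05,"linear":[0,0,0],"twist":0},
  {"fingers":0.05,"linear":[0,0,0],"twist":0},
])

```text
clock: 38.3
eef_pos: [412.0, 318.9, 65.3]
tool_rot: [-3.14, -0.003, 0.392]
force: [-1.4, 0.2, 7.2]
width: 16.6
gripper_force: 62.0
```

Call:
drive_tool([
  {"fingers":0.05,"linear":[0,0,-0.015],"twist":0},
  {"fingers":0.05,"linear":[0,0,-0.03],"twist":0},
  {"fingers":0.05,"linear":[0,0,-0.035],"twist":0},
  {"fingers":0.05,"linear":[0,0,-0.035],"twist":0},
  {"fingers":0.05,"linear":[0,0,-0.01],"twist":0},
])

```text
clock: 38.72
eef_pos: [413.0, 319.5, 193.8]
tool_rot: [-3.139, -0.008, 0.392]
force: [0.6, 1.2, 0.0]
width: 16.5
gripper_force: 60.9
```

Call:
drive_tool([
  {"fingers":0.05,"linear":[0,0,0],"twist":-0.06},
  {"fingers":0.05,"linear":[0,0,0],"twist":-0.115},
  {"fingers":0.05,"linear":[0,0,0],"twist":-0.115},
  {"fingers":0.05,"linear":[0,0,0],"twist":-0.115},
  {"fingers":0.05,"linear":[0,0,0],"twist":-0.115},
])

```text
clock: 39.13
eef_pos: [410.7, 317.4, 188.6]
tool_rot: [3.141, 0.001, 0.918]
force: [0.3, 0.5, -1.7]
width: 16.7
gripper_force: 60.8
```

Call:
drive_tool([
  {"fingers":0.05,"linear":[0,0,0],"twist":-0.115},
  {"fingers":0.05,"linear":[0,0,0],"twist":-0.115},
  {"fingers":0.05,"linear":[0,0,0],"twist":-0.115},
  {"fingers":0.05,"linear":[0,0,0],"twist":-0.115},
  {"fingers":0.05,"linear":[0,0,0],"twist":-0.115},
])

```text
clock: 39.55
eef_pos: [410.8, 317.3, 188.5]
tool_rot: [-3.141, 0.001, 1.492]
force: [-0.5, -0.1, -2.0]
width: 16.5
gripper_force: 60.8
```

Call:
drive_tool([
  {"fingers":0.05,"linear":[0,0,0],"twist":-0.115},
  {"fingers":0.05,"linear":[0,0,0],"twist":-0.03},
  {"fingers":0.05,"linear":[0,0,0],"twist":0},
  {"fingers":0.05,"linear":[0,0,0],"twist":0},
  {"fingers":0.05,"linear":[0,0,0],"twist":0},
])

```text
clock: 39.97
eef_pos: [411.0, 317.7, 188.7]
tool_rot: [-3.142, 0.0, 1.63]
force: [-0.7, 0.2, -1.4]
width: 16.1
gripper_force: 60.8
```

```bash
python3 - <<'E'
from h import *
go(651,124.5,190,1.63)
snap('side','side21');snap('top','top21')
print(score('top21',651,124.5,-1.51,'w')[0],score('side21',651,124.5,-1.51,'w')[0])
E
```

```text
at [411.  317.7 188.7] yaw 1.63 | twist -0.0 (0.0 rows) lin [-0.2071  0.2282 -0.0013] (7.7 rows) w 16.1 F [-0.7  0.2 -1.4] q [-0.38  0.54 -0.48  1.92  0.35  0.77 -1.  ] t 40.0
(np.float64(0.8035188050496711), 0, -2, 0) (np.float64(0.2975036022911763), -4, 10, 0)
```

Call:
drive_tool([
  {"fingers":0.05,"linear":[-0.0258,0.0284,0],"twist":0},
  {"fingers":0.05,"linear":[-0.0258,0.0284,0],"twist":0},
  {"fingers":0.05,"linear":[-0.0258,0.0284,0],"twist":0},
  {"fingers":0.05,"linear":[-0.0258,0.0284,0],"twist":0},
  {"fingers":0.05,"linear":[-0.0258,0.0284,0],"twist":0},
])

```text
clock: 40.48
eef_pos: [561.9, 196.4, 188.9]
tool_rot: [3.141, 0.0, 1.631]
force: [0.1, 0.7, -1.5]
width: 16.9
gripper_force: 60.9
```

Call:
drive_tool([
  {"fingers":0.05,"linear":[-0.0258,0.0284,0],"twist":0},
  {"fingers":0.05,"linear":[-0.0258,0.0284,0],"twist":0},
  {"fingers":0.05,"linear":[-0.0258,0.0284,0],"twist":0},
  {"fingers":0.05,"linear":[0,0,0.02],"twist":0},
  {"fingers":0.05,"linear":[0,0,0.03],"twist":0},
])

```text
clock: 40.9
eef_pos: [655.0, 123.0, 140.6]
tool_rot: [3.134, 0.0, 1.625]
force: [0.5, 1.5, -2.6]
width: 16.5
gripper_force: 60.9
```

Call:
drive_tool([
  {"fingers":0.05,"linear":[0,0,0.02],"twist":0},
  {"fingers":0.05,"linear":[0,0,0.006],"twist":0},
  {"fingers":0.05,"linear":[0,0,0],"twist":0},
  {"fingers":0.05,"linear":[0,0,0],"twist":0},
  {"fingers":0.05,"linear":[0,0,0],"twist":0},
])

```text
clock: 41.32
eef_pos: [651.5, 126.4, 114.6]
tool_rot: [3.139, -0.001, 1.632]
force: [-0.3, -0.0, -0.8]
width: 16.4
gripper_force: 60.8
```

Call:
drive_tool([
  {"fingers":0.05,"linear":[0,0,0],"twist":0},
  {"fingers":0.05,"linear":[0,0,0],"twist":0},
  {"fingers":0.05,"linear":[0,0,0],"twist":0},
  {"fingers":0.05,"linear":[0,0,0],"twist":0},
  {"fingers":0.05,"linear":[0,0,0],"twist":0},
])

```text
clock: 41.73
eef_pos: [650.6, 125.7, 113.2]
tool_rot: [3.141, -0.0, 1.632]
force: [0.6, 0.2, -2.3]
width: 16.5
gripper_force: 60.8
```

```bash
python3 - <<'E'
from h import *
go(651,125.3,95,1.63)
snap('side','side22'); snap('top','top22')
E
```

```text
at [650.6 125.7 113.2] yaw 1.632 | twist 0.002 (0.0 rows) lin [-0.0004  0.0004  0.0182] (0.5 rows) w 16.5 F [ 0.6  0.2 -2.3] q [ 0.02  0.81 -0.44  1.57  0.42  0.85 -0.52] t 41.7
```

Well aligned. I lower it to the catches.

Call:
drive_tool([
  {"fingers":0.05,"linear":[0,0.0004,0.006],"twist":0},
  {"fingers":0.05,"linear":[0,0,0.004],"twist":0},
  {"fingers":0.05,"linear":[0,0,0.003],"twist":0},
  {"fingers":0.05,"linear":[0,0,0],"twist":0},
  {"fingers":0.05,"linear":[0,0,0],"twist":0},
])

```text
clock: 42.25
eef_pos: [650.5, 125.7, 99.3]
tool_rot: [-3.141, 0.0, 1.632]
force: [0.9, 0.9, -2.4]
width: 17.0
gripper_force: 60.8
```

Call:
drive_tool([
  {"fingers":0.05,"linear":[0,0,0.003],"twist":0},
  {"fingers":0.05,"linear":[0,0,0.002],"twist":0},
  {"fingers":0.05,"linear":[0,0,0.002],"twist":0},
  {"fingers":0.05,"linear":[0,0,0],"twist":0},
  {"fingers":0.05,"linear":[0,0,0],"twist":0},
])

```text
clock: 42.67
eef_pos: [651.3, 126.0, 93.8]
tool_rot: [3.14, -0.0, 1.632]
force: [-0.8, -0.2, 5.0]
width: 16.4
gripper_force: 61.8
```

Call:
drive_tool([
  {"fingers":0.05,"linear":[0,0,0.001],"twist":0},
  {"fingers":0.05,"linear":[0,0,0.001],"twist":0},
  {"fingers":0.05,"linear":[0,0,0.001],"twist":0},
  {"fingers":0.05,"linear":[0,0,0],"twist":0},
])

```text
clock: 43.0
eef_pos: [651.4, 126.2, 91.8]
tool_rot: [3.14, -0.0, 1.632]
force: [-1.6, 0.7, 10.8]
width: 16.3
gripper_force: 62.6
```

Call:
drive_tool([
  {"fingers":0.05,"linear":[0,0,0.001],"twist":0},
  {"fingers":0.05,"linear":[0,0,0.001],"twist":0},
  {"fingers":0.05,"linear":[0,0,0.001],"twist":0},
  {"fingers":0.05,"linear":[0,0,0],"twist":0},
])

```text
clock: 43.33
eef_pos: [650.5, 125.8, 86.0]
tool_rot: [-3.141, -0.0, 1.632]
force: [0.4, 0.0, -2.8]
width: 16.6
gripper_force: 60.7
```

Call:
drive_tool([
  {"fingers":0.05,"linear":[0,0,0.001],"twist":0},
  {"fingers":0.05,"linear":[0,0,0.001],"twist":0},
  {"fingers":0.05,"linear":[0,0,0.001],"twist":0},
  {"fingers":0.05,"linear":[0,0,0],"twist":0},
])

```text
clock: 43.67
eef_pos: [650.7, 125.7, 85.5]
tool_rot: [3.142, 0.001, 1.632]
force: [-4.5, -0.8, 10.7]
width: 16.5
gripper_force: 62.5
```

Call:
drive_tool([
  {"fingers":0.05,"linear":[0,0,0.001],"twist":0},
  {"fingers":0.05,"linear":[0,0,0.001],"twist":0},
  {"fingers":0.05,"linear":[0,0,0],"twist":0},
  {"fingers":0.05,"linear":[0,0,0],"twist":0},
])

```text
clock: 44.0
eef_pos: [650.5, 125.7, 85.3]
tool_rot: [3.141, 0.001, 1.631]
force: [-8.8, -3.5, 21.5]
width: 16.5
gripper_force: 64.0
```

It snapped, with a hard stop at 85.3 (65.3 + 20). I release and retreat to look.

Call:
drive_tool([
  {"fingers":0.05,"linear":[0,0,-0.003],"twist":0},
  {"fingers":0.6,"linear":[0,0,0],"twist":0},
  {"fingers":0.6,"linear":[0,0,0],"twist":0},
  {"fingers":0.6,"linear":[0,0,0],"twist":0},
  {"fingers":0.6,"linear":[0,0,0],"twist":0},
])

```text
clock: 44.42
eef_pos: [650.9, 125.7, 84.4]
tool_rot: [-3.141, 0.0, 1.632]
force: [0.2, 1.3, 0.5]
width: 51.0
gripper_force: 0.0
```

Call:
drive_tool([
  {"fingers":0.6,"linear":[0,0,-0.02],"twist":0},
  {"fingers":0.6,"linear":[0,0,-0.035],"twist":0},
  {"fingers":0.6,"linear":[0,0,-0.035],"twist":0},
  {"fingers":0.6,"linear":[0,0,-0.035],"twist":0},
  {"fingers":0.6,"linear":[0,0,-0.03],"twist":0},
])

```text
clock: 44.83
eef_pos: [651.2, 126.0, 242.0]
tool_rot: [3.14, -0.001, 1.632]
force: [0.5, -1.0, 0.7]
width: 51.1
gripper_force: 0.0
```

Call:
drive_tool([
  {"fingers":0.6,"linear":[0,0,0],"twist":0},
  {"fingers":0.6,"linear":[0,0,0],"twist":0},
  {"fingers":0.6,"linear":[0,0,0],"twist":0},
])

```text
clock: 45.08
eef_pos: [650.4, 125.4, 239.1]
tool_rot: [-3.141, 0.001, 1.632]
force: [-0.3, -0.8, -0.4]
width: 51.4
gripper_force: 0.0
```

```bash
python3 - <<'E'
from h import *
snap('wrist','w23'); snap('side','side23')
print('warm',lidfit('w23',651,124.5,1.632,'w',77)[:2])
a=cv2.imread('pics/side23.png'); cv2.imwrite('pics/f.png',cv2.resize(a,(800,600)))
E
```

```text
warm [(np.float64(1.8243802335151311), -1, 0, np.float64(0.0)), (np.float64(1.7898294057462565), -1, -1, np.float64(0.0))]
```

View pics/f.png

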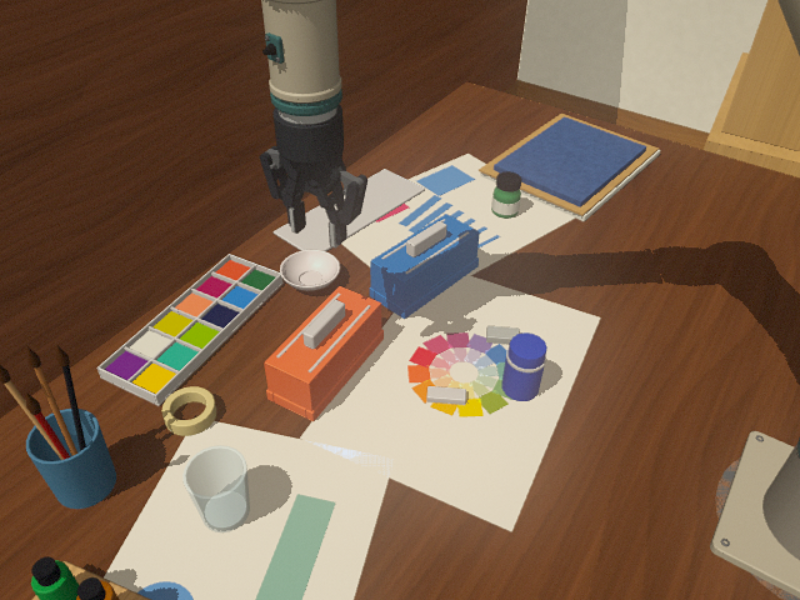

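The final view shows both boxes shut, coral at (325,350) and blue at (425,262). Only the large decoy jar is left out, and the bystanders are in place. I hand in the job.

```bash
python3 -c "
from cell import ctrl; print(ctrl.finish_job())"
```

```text
the job is handed in; nothing more can be done
None
```

The job is handed in, with no verdict returned: all five jars present (no violet) stand in their own colour's box, both lids are pressed to a hard stop at the fully shut height, and no bystander was knocked over or visibly moved.

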